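Set the fence on a wiring jig and line up the connectors

TASK

Set up the fence on the wiring jig: lay the aluminium straightedge flat on the bench and flush along the front face of the jig's steel bar, roughly centred on it, then press both keeper straps down over it until they snap shut. Then line up every white connector housing along the straightedge: upright on the bench, flat back flush against the straightedge's front edge, openings facing the robot, clear of its ends. Leave the straightedge flush and the straps shut, and do not disturb the other things on the bench.

Things in the scene. Friction and masses are not known exactly. Their poses are not given: they have to be found in the camera images.
- jig: the wiring jig, fixed to the bench: a steel bar 340 mm long (y), 30 deep (x), 14 tall, with a keeper strap hinged between two 42 mm tall cheeks (x 2 to 29 mm, up to 17 mm either side of the strap's middle) near each end. Origin: middle of the bottom edge of its flat front face, the plane x = 0; the bar lies at x 0 to +30 mm; -x points roughly to the robot, z up
- straightedge: aluminium straightedge, a flat bar 40 mm wide (x), 420 mm long (y), 8 mm thick, about 0.38 kg, with a black finger grip 14 mm wide (x), 70 mm long (y), 22 mm tall standing on the middle of its top (grip top 30 mm above the underside). Symmetric end for end. Origin: centre of the underside
- strap_left (a joint): hinge angle (rad) of the keeper strap near the left (+y) end of the bar: 0 = shut, level; about 0.6 to 0.7 = sprung up (limit 0.8). A weak spring holds it up. Pushed down it resists most (about 6 N at 28 mm from the hinge) near 0.4 rad; below 0.2 rad a ball detent snaps it to 0 and holds it.
- strap_right (a joint): hinge angle (rad) of the keeper strap near the right (-y) end of the bar: 0 = shut, level; about 0.6 to 0.7 = sprung up (limit 0.8). A weak spring holds it up. Pushed down it resists most (about 6 N at 28 mm from the hinge) near 0.4 rad; below 0.2 rad a ball detent snaps it to 0 and holds it.
- strap_left_hinge (a point): hinge of that strap, at jig (x 14, y +145, z 20) mm, axis along jig y. Strap: aluminium flat 22 mm wide, 53 mm long from here towards jig -x, its free end rising as it opens. Shut: top 22 mm above the bench, rubber pad's underside 10 mm (2 mm over the straightedge). Up: tip about 50 to 55 mm above the bench, 25 to 30 mm in front of the bar's front face
- strap_right_hinge (a point): hinge of that strap, at jig (x 14, y -145, z 20) mm, axis along jig y. Strap: aluminium flat 22 mm wide, 53 mm long from here towards jig -x, its free end rising as it opens. Shut: top 22 mm above the bench, rubber pad's underside 10 mm (2 mm over the straightedge). Up: tip about 50 to 55 mm above the bench, 25 to 30 mm in front of the bar's front face
- connector1: white connector housing, a block 28 mm deep (x), 36 mm wide (y), 34 mm tall, about 40 g, standing upright on the bench. Its -x face is the mating face with six black openings; its +x face is the plain flat back. A small grey 3 mm latch tab (look only) lies on top near the mating face. Origin: centre of the underside. None when not on the bench this time
- connector2: white connector housing, a block 28 mm deep (x), 36 mm wide (y), 34 mm tall, about 40 g, standing upright on the bench. Its -x face is the mating face with six black openings; its +x face is the plain flat back. A small grey 3 mm latch tab (look only) lies on top near the mating face. Origin: centre of the underside. None when not on the bench this time
- connector3: white connector housing, a block 28 mm deep (x), 36 mm wide (y), 34 mm tall, about 40 g, standing upright on the bench. Its -x face is the mating face with six black openings; its +x face is the plain flat back. A small grey 3 mm latch tab (look only) lies on top near the mating face. Origin: centre of the underside. None when not on the bench this time
- connector4: white connector housing, a block 28 mm deep (x), 36 mm wide (y), 34 mm tall, about 40 g, standing upright on the bench. Its -x face is the mating face with six black openings; its +x face is the plain flat back. A small grey 3 mm latch tab (look only) lies on top near the mating face. Origin: centre of the underside. None when not on the bench this time
- connector5: white connector housing, a block 28 mm deep (x), 36 mm wide (y), 34 mm tall, about 40 g, standing upright on the bench. Its -x face is the mating face with six black openings; its +x face is the plain flat back. A small grey 3 mm latch tab (look only) lies on top near the mating face. Origin: centre of the underside. None when not on the bench this time
- connector6: white connector housing, a block 28 mm deep (x), 36 mm wide (y), 34 mm tall, about 40 g, standing upright on the bench. Its -x face is the mating face with six black openings; its +x face is the plain flat back. A small grey 3 mm latch tab (look only) lies on top near the mating face. Origin: centre of the underside. None when not on the bench this time
- tape_roll: bystander: black roll of tape lying flat, 72 mm across, 19 mm tall; origin centre of underside
- screwdriver: bystander: red-handled screwdriver lying down, 160 mm long along its x
- relay: bystander: black relay block 50 x 34 x 26 mm; origin centre of underside
- marker: bystander: blue marker pen, 12 mm thick, 130 mm long along its x; origin mid-length
Things that resemble listed ones, but are neither listed nor needed, are in the scene too. What is shaped like the connector4 but brown or turquoise is not meant.

How it is judged:
On the way, in this order (a step that is already met when the one before it is completed fails the run):
1. the straightedge lies flush along the front face of the jig bar, roughly centred (x of straightedge in the frame of jig between -0.0225 and -0.0185 m and y of straightedge in the frame of jig between -0.035 and 0.035 m and angle between the y axis of straightedge and the y axis of jig, either way round below 0.015 rad and z of straightedge in the frame of jig below 0.004 m and angle between straightedge's own z axis and vertical below 0.04 rad), for 0.2 s.
2. both keeper straps are snapped shut over the flush straightedge (all of step 1 and value of joint each of strap_left, strap_right below 0.06 rad), for 0.2 s.
3. every connector present stands flush along the straightedge (x of connector1 in the frame of jig between -0.058 and -0.0525 m and z of each of connector1, connector2, connector3, connector4, connector5, connector6 in the frame of jig below 0.004 m and x of jig in the frame of connector1 above 0.03 m and angle between the y axis of each of connector1, connector2, connector3, connector4, connector5, connector6 and the y axis of jig, either way round below 0.06 rad and angle between each of connector1, connector2, connector3, connector4, connector5, connector6's own z axis and vertical below 0.06 rad and y of connector1 in the frame of straightedge between -0.2 and 0.2 m and x of connector2 in the frame of jig between -0.058 and -0.0525 m and x of jig in the frame of connector2 above 0.03 m and y of connector2 in the frame of straightedge between -0.2 and 0.2 m and x of connector3 in the frame of jig between -0.058 and -0.0525 m and x of jig in the frame of connector3 above 0.03 m and y of connector3 in the frame of straightedge between -0.2 and 0.2 m and x of connector4 in the frame of jig between -0.058 and -0.0525 m and x of jig in the frame of connector4 above 0.03 m and y of connector4 in the frame of straightedge between -0.2 and 0.2 m and x of connector5 in the frame of jig between -0.058 and -0.0525 m and x of jig in the frame of connector5 above 0.03 m and y of connector5 in the frame of straightedge between -0.2 and 0.2 m and x of connector6 in the frame of jig between -0.058 and -0.0525 m and x of jig in the frame of connector6 above 0.03 m and y of connector6 in the frame of straightedge between -0.2 and 0.2 m), for 0.2 s.
At the end, for the whole second after the job is handed in: Straightedge flat, within 2.5 mm of the bar's face, parallel within 0.015 rad, middle within 35 mm of the bar's; straps below 0.06 rad; each connector present upright on the bench, openings away from the bar, back within about 3.5 mm of touching, parallel within 0.06 rad; all at rest (all of step 2 and all of step 3 and linear speed of each of connector1, connector2, connector3, connector4, connector5, connector6, straightedge below 0.01 m/s).
It fails at once if a bystander is moved more than 5 cm (distance of any of tape_roll, screwdriver, relay, marker from where it was at the start of the episode above 0.05 m).
Of connector1, connector2, connector3, connector4, connector5, connector6 only 4 to 6 are there at a start; the rules pass over those that are not, and their reading is None.
At some moment in a run one of connector1, connector2, connector3, connector4, connector5, connector6 may be knocked a few centimetres aside while the robot is not near it.
Once in a run the grip may slacken for a moment while it holds something.
It also fails if it takes over 210 s, if anything falls off the work surface, if the arm or the gripper's body presses on something with over 40 N, if the wrist force passes 120 N, or if a joint passes its speed limit or range.

ROBOT

A 6-joint arm with a two-finger parallel gripper is mounted at the origin on the work surface. World frame = base frame: x ahead of the robot, y to its left, z up, the work surface at z = 0. Lengths are in m, angles in rad, forces in N, time in s.
With the tool pointing down it reaches from about 0.25 to 0.775 m from the base axis. Payload 4 kg.
Tool frame: the origin (TCP) lies midway between the tips of the shut fingers; the grasp point (between the pads) lies 19 mm behind it; z points along the fingers, y is the line along which they close (so a half turn about z gives the same grasp; the last joint's range is limited). The gripper opens to 85 mm and grips with 20 to 120 N. Pads are 22 mm wide; open, the fingers measure 114 mm over their backs; the gripper's body (76 mm by 85 mm) begins 54 mm behind the grasp point. The pads swing forward as they close: fully open they stand 13 mm farther back than shut.
Start: joints at [-1.257, 0.087, 1.371, -0, 1.684, -0.103], TCP at [0.223, -0.503, 0.231] pointing down, gripper open.
Joint ranges: [-3.1, 3.1], [-0.76, 2.03], [0.27, 2.55], [-1.08, 4.22], [0.17, 2.65], [-2.57, 2.57]. Speed limits (rad/s): [2.79, 2.79, 3.14, 3.14, 3.14, 3.14].

INTERFACE

Orientations are given as a 3x3 rotation matrix whose columns are the frame's x, y, z axes.
In Python, from bench import sensors, vision, ctrl gives the robot as it stands.
- The arm moves only by the tool send_rows, never from a script. Its argument "increments" is a list of rows, each an object of numbers: "x", "y", "z": the shift along the tool's x, y, z as a fraction of full scale; "roll": the turn about the tool's z as a fraction of full scale. In form: [{"x": .., "y": .., "z": .., "roll": ..}, ...]. A call has exactly 10 rows; each row shifts and turns the commanded pose from where the row before left it, along the tool's axes as they then stand; what a row does not reach is not made up. Full scale, the value 1, is 25 mm for a shift and 0.1 rad for a turn. A row lasts 1/8 s, in which the tool goes at most 62.5 mm and 10.7 degrees, less where a joint would pass 70% of its speed; a pose out of reach is approached as far as the arm can. A call with a number of a shift or a turn outside -1 to 1 is refused whole. A call with a gripper value outside its range is refused whole. "claw" is the opening, from -1 (shut) to 1 (fully open), set as the call begins (left out, the last holds). The fingers move at their own pace and stop on an object; "grip_force" is the grip in N (left out, the last holds). Time passes only in rows, so rows that do not move let the fingers close, or fill a call up. It gives the time, the measured TCP pose, the force, the opening and the grip force at its end, in the units of the state.
- sensors.observe(): the state, without advancing time (a new reading comes with each control period).
- vision.get_image(name): name is "side" or "top" or "wrist"; returns a dict with "frame" (400x640x3 uint8, red, green, blue), "K" (3x3 intrinsics, pixels), "k1" (the pictures are not rectified: a ray, as slopes to the right and down, at radius r is drawn at 1 + k1 r^2 times it, then the intrinsics apply), "R" (3x3) and "t" (3): a world point X has camera coordinates R X + t; the wrist camera has in their place "tool_from_camera" (4x4, takes a point from camera to tool coordinates, whose origin is the TCP and whose axes are the flange's). Camera axes: x right, y down, z forward; pixel columns grow to the right and rows downward; lengths in m; the calibration is good to about 2 mm. A picture is of the moment at which its call begins: read the wrist's pose just before it. There is no depth.
- ctrl.finish_job(): hands the job in; it is judged then, once.
The state is a dict: "time": time; "joint_pos": joint angles; "joint_velocities": joint speeds; "effort": joint torques, N m; "position": TCP position; "tool_rot": TCP orientation; "force": force on the tool from outside, world axes, zero at the start; "ft_torque": the same for the moment, N m; "width": finger opening in m; "gripper_force": force on a finger pad.
Only numpy, scipy, OpenCV 4.12 (cv2) and the standard library are available. Lean on these libraries where they do the work, as an engineer would, in place of code of your own. Each camera call takes 0.05 s, during which the arm holds its last target. There are 200 camera calls.

## Working session

There is one attempt and no reset: what is moved stays moved. The work goes in short steps, Python scripts to look and compute and a tool call to move; the robot and the scene stay as the last step left them, time stands still between calls to the robot, and variables do not carry over. Pictures are saved under pics/ and viewed, at most 14 in all, crops included, and the job is handed in when it is done.

Besides the shell and the picture viewer there is one more tool, called after ">>>" as name(argument=value, ...) on one line, values as JSON. send_rows: Moves the arm, as the interface text tells. Shift numbers are shares of 25 mm and turn numbers shares of 0.1 rad, none past 1 either way. Its arguments: {"type":"object","properties":{"increments":{"type":"array"},"claw":{"type":"number"},"grip_force":{"type":"number"}},"required":["increments"]}

```bash
ls; mkdir -p pics; cat > h.py <<'E'
import numpy as np, cv2
from bench import sensors, vision, ctrl
def cap(name, fn=None):
    s=sensors.observe(); im=vision.get_image(name); im['s']=s
    if name=='wrist':
        T=np.array(im['tool_from_camera']); Rt=np.array(s['tool_rot']); p=np.array(s['position'])
        Rc=Rt@T[:3,:3]; c=Rt@T[:3,3]+p
        im['R']=Rc.T; im['t']=-Rc.T@c
    if fn: cv2.imwrite('pics/'+fn, cv2.cvtColor(im['frame'],cv2.COLOR_RGB2BGR))
    return im
def ray(im,uv):
    K=np.array(im['K']);k=im['k1'];uv=np.atleast_2d(np.array(uv,float))
    d=np.c_[(uv[:,0]-K[0,2])/K[0,0],(uv[:,1]-K[1,2])/K[1,1]]
    q=d.copy()
    for _ in range(20): q=d/(1+k*(q**2).sum(1,keepdims=True))
    R=np.array(im['R']);t=np.array(im['t'])
    return -R.T@t, np.c_[q,np.ones(len(q))]@R
def onz(im,uv,z):
    c,d=ray(im,uv); return c+d*((z-c[2])/d[:,2])[:,None]
def proj(im,X):
    X=np.atleast_2d(X); P=X@np.array(im['R']).T+np.array(im['t']); q=P[:,:2]/P[:,2:]
    q=q*(1+im['k1']*(q**2).sum(1,keepdims=True)); K=np.array(im['K'])
    return q*[K[0,0],K[1,1]]+[K[0,2],K[1,2]]
E
python3 - <<'E'
from h import *
for n in('top','side'):
    im=cap(n,n+'0.png'); print(n,np.round(-np.array(im['R']).T@im['t'],3),np.round(im['R'],2).tolist(),im['K'][0][0],im['k1'])
im=cap('wrist');print(np.round(im['tool_from_camera'],3).tolist(), im['K'][0][0]); s=im['s'];print(s)
E
```

```text
pics
top [ 0.436 -0.005  0.964] [[-0.02, -1.0, -0.0], [-1.0, 0.02, -0.1], [0.1, 0.0, -1.0]] 377.1374806853298 -0.07065836193600437
side [0.37  0.769 0.648] [[-0.97, -0.22, 0.01], [-0.15, 0.58, -0.8], [0.17, -0.78, -0.6]] 412.1694855862358 -0.024574235034715803
[[0.0, -0.95, -0.312, 0.079], [1.0, 0.0, 0.0, 0.001], [-0.0, -0.312, 0.95, -0.142], [0.0, 0.0, 0.0, 1.0]] 334.35629259013115
{'time': 0.1, 'joint_pos': array([-1.25711020e+00,  8.79110542e-02,  1.37215332e+00,  7.05141605e-06,
        1.68358534e+00, -1.03140762e-01]), 'joint_velocities': array([-0.00120207, -0.00079355, -0.00222221,  0.00017391, -0.00115906,
        0.0009446 ]), 'effort': array([ 1.68627859e-03, -3.53011394e+01, -3.14219964e+01, -1.62004126e-04,
        7.91437109e-03,  5.18033232e-06]), 'position': array([ 0.22250911, -0.50248079,  0.23021433]), 'tool_rot': array([[ 9.14377963e-01,  4.04861145e-01, -6.28075916e-04],
       [ 4.04861573e-01, -9.14375891e-01,  1.95884239e-03],
       [ 2.18761697e-04, -2.04540612e-03, -9.99997884e-01]]), 'force': array([-0.8070585 ,  1.02650727, -0.5712912 ]), 'ft_torque': array([ 0.00509875,  0.00447747, -0.0288226 ]), 'gripper_force': 0.0, 'width': 0.08570177205540194}
```

View pics/top0.png

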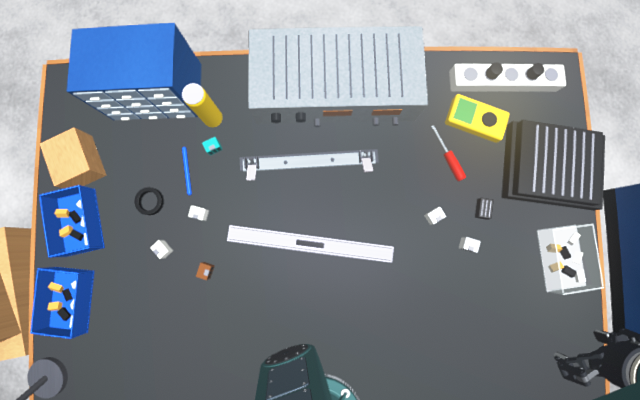

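View pics/side0.png

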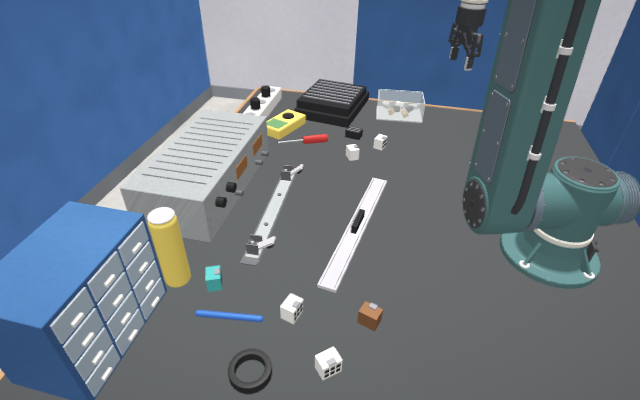

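Candidates (top view px): white housings at (198,213), (161,249), (436,215) and (470,244). Look-alikes to ignore are brown (204,271) and turquoise (211,145). The straightedge is the white bar at (310,244); the jig bar at (310,160), with its two straps at (252,172) and (367,165).

```bash
python3 - <<'E'
from h import *
im=cap('top'); f=im['frame']; hsv=cv2.cvtColor(f,cv2.COLOR_RGB2HSV)
m=((hsv[...,2]>150)&(hsv[...,1]<40)).astype('uint8'); m[:140]=0; m[300:]=0
for c in cv2.findContours(m,cv2.RETR_EXTERNAL,cv2.CHAIN_APPROX_NONE)[0]:
    if cv2.contourArea(c)<60: continue
    r=cv2.minAreaRect(c); z=.008 if cv2.contourArea(c)>1500 else .03
    b=cv2.boxPoints(r); print(np.round(r[0]),np.round(r[1]),cv2.contourArea(c)); print(np.round(onz(im,np.r_[b,[r[0]]],z)[:,:2],3).tolist())
# grip, jig rough
for uv,z in(((310,244),.03),((242,169),.014),((378,161),.014)): print(uv,np.round(onz(im,uv,z),3))
s=im['frame'][185:270,140:500]; cv2.imwrite('pics/crop1.png',cv2.cvtColor(cv2.resize(s,None,fx=2.2,fy=2.2,interpolation=2),cv2.COLOR_RGB2BGR))
E
```

```text
[161. 249.] [18. 16.] 246.5
[[0.43, 0.415], [0.458, 0.387], [0.426, 0.355], [0.399, 0.383], [0.428, 0.385]]
[470. 244.] [20. 13.] 209.5
[[0.417, -0.357], [0.447, -0.368], [0.432, -0.415], [0.402, -0.404], [0.424, -0.386]]
[310. 244.] [167.  17.] 2680.5
[[0.444, 0.225], [0.487, 0.219], [0.424, -0.2], [0.381, -0.193], [0.434, 0.012]]
[570. 259.] [69. 58.] 3699.5
[[0.455, -0.574], [0.474, -0.736], [0.296, -0.752], [0.281, -0.591], [0.376, -0.662]]
[435. 215.] [13. 18.] 205.5
[[0.5, -0.274], [0.522, -0.315], [0.494, -0.33], [0.472, -0.29], [0.497, -0.302]]
[198. 213.] [19. 13.] 207.5
[[0.508, 0.319], [0.539, 0.31], [0.525, 0.264], [0.494, 0.272], [0.517, 0.291]]
[605. 252.] [95.  5.] 331.0
[[0.516, -0.739], [0.516, -0.753], [0.272, -0.753], [0.272, -0.74], [0.393, -0.745]]
[309. 165.] [ 22. 134.] 1539.0
[[0.657, 0.186], [0.675, -0.16], [0.617, -0.162], [0.599, 0.182], [0.637, 0.011]]
[621. 164.] [49. 36.] 1600.0
[[0.692, -0.787], [0.692, -0.898], [0.557, -0.881], [0.558, -0.772], [0.624, -0.834]]
[592. 170.] [ 3. 59.] 86.0
[[0.53, -0.713], [0.686, -0.736], [0.686, -0.743], [0.53, -0.72],
[... 201 characters left out ...]
0.691], [0.538, -0.668], [0.612, -0.675]]
[564. 167.] [ 3. 55.] 94.5
[[0.542, -0.635], [0.687, -0.657], [0.686, -0.665], [0.541, -0.643], [0.613, -0.65]]
[554. 167.] [ 3. 54.] 91.5
[[0.545, -0.609], [0.687, -0.631], [0.686, -0.639], [0.545, -0.616], [0.615, -0.623]]
[545. 166.] [ 3. 52.] 90.0
[[0.551, -0.583], [0.687, -0.605], [0.687, -0.612], [0.55, -0.591], [0.618, -0.598]]
[535. 166.] [ 3. 51.] 89.0
[[0.554, -0.558], [0.687, -0.578], [0.687, -0.585], [0.553, -0.566], [0.62, -0.571]]
[ 18. 184.] [87. 35.] 2819.5
[[0.731, 0.864], [0.726, 0.756], [0.489, 0.742], [0.491, 0.846], [0.608, 0.8]]
(310, 244) [[0.433 0.012 0.03 ]]
(242, 169) [[0.628 0.183 0.014]]
(378, 161) [[ 0.641 -0.167  0.014]]
```

View pics/crop1.png

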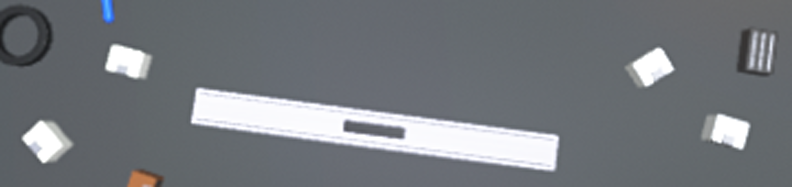

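Confirmed: four white housings, each with a grey tab, plus the straightedge with its black grip at (310,244). Next I move above the straightedge and jig for a close view.

>>> send_rows(increments=[{"roll": -1,"z": -0.08},{"roll": -1,"z": -0.08},{"roll": -1,"z": -0.08},{"roll": -1,"z": -0.08},{"roll": -1,"z": -0.08},{"roll": -1,"z": -0.08},{"roll": -1,"z": -0.08},{"roll": -1,"z": -0.08},{"roll": -1,"z": -0.08},{"roll": -1,"z": -0.08}], claw=0, grip_force=40)

```text
invalid input
```

>>> send_rows(increments=[{"x": 0.8,"y": 0.28},{"x": 0.8,"y": 0.28},{"x": 0.8,"y": 0.28},{"x": 0.8,"y": 0.28},{"x": 0.8,"y": 0.28},{"x": 0.8,"y": 0.28},{"x": 0.8,"y": 0.28},{"x": 0.8,"y": 0.28},{"x": 0.8,"y": 0.28},{"x": 0.8,"y": 0.28}])

```text
invalid input
```

>>> send_rows(increments=[{"x": 0.8,"y": 0.28},{"x": 0.8,"y": 0.28},{"x": 0.8,"y": 0.28},{"x": 0.8,"y": 0.28},{"x": 0.8,"y": 0.28},{"x": 0.8,"y": 0.28},{"x": 0.8,"y": 0.28},{"x": 0.8,"y": 0.28},{"x": 0.8,"y": 0.28},{"x": 0.8,"y": 0.28}])

```text
invalid input
```

>>> send_rows(increments=[{"x": 0.8,"y": 0.28},{"x": 0.8,"y": 0.28},{"x": 0.8,"y": 0.28},{"x": 0.8,"y": 0.28},{"x": 0.8,"y": 0.28},{"x": 0.8,"y": 0.28},{"x": 0.8,"y": 0.28},{"x": 0.8,"y": 0.28},{"x": 0.4,"y": 0.1},{"x": 0}])

```text
invalid input
```

```bash
python3 - <<'E'
from h import *
im=cap('wrist','w1.png'); s=im['s']; print(s['time'],s['position'],np.degrees(np.arctan2(s['tool_rot'][1,0],s['tool_rot'][0,0])),s['joint_pos'],s['width'])
E
```

```text
0.2 [ 0.22256329 -0.50262646  0.23056438] 23.880837653967625 [-1.25709352e+00  8.76960342e-02  1.37169502e+00 -8.34537868e-07
  1.68357421e+00 -1.03096626e-01] 0.08534211918813371
```

View pics/w1.png

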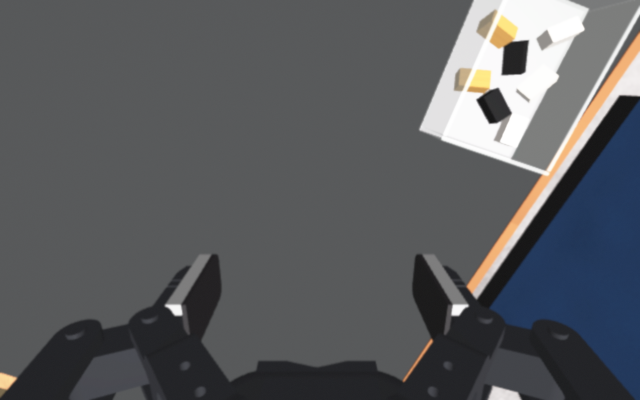

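The wrist view shows the fingers in the lower part and image-up is tool +x; no targets are in view yet. The rows were refused, probably because every row needs all four keys.

>>> send_rows(increments=[{"x": 0,"y": 0,"z": -0.28,"roll": -1},{"x": 0,"y": 0,"z": -0.28,"roll": -1},{"x": 0,"y": 0,"z": -0.28,"roll": -1},{"x": 0,"y": 0,"z": -0.28,"roll": -1},{"x": 0,"y": 0,"z": -0.28,"roll": -1},{"x": 0,"y": 0,"z": -0.28,"roll": -1},{"x": 0,"y": 0,"z": -0.28,"roll": -1},{"x": 0,"y": 0,"z": -0.28,"roll": -1},{"x": 0,"y": 0,"z": -0.28,"roll": -1},{"x": 0,"y": 0,"z": -0.28,"roll": -1}], claw=0, grip_force=40)

```text
time: 1.5
position: [0.2226, -0.5028, 0.3014]
tool_rot: [[0.15, 0.989, -0.0], [0.989, -0.15, 0.0], [0.0, -0.0, -1.0]]
force: [-0.0, -0.0, 0.0]
width: 0.0427
gripper_force: 0.0
```

>>> send_rows(increments=[{"x": 0.8,"y": 0.28,"z": 0,"roll": 0},{"x": 0.8,"y": 0.28,"z": 0,"roll": 0},{"x": 0.8,"y": 0.28,"z": 0,"roll": 0},{"x": 0.8,"y": 0.28,"z": 0,"roll": 0},{"x": 0.8,"y": 0.28,"z": 0,"roll": 0},{"x": 0.8,"y": 0.28,"z": 0,"roll": 0},{"x": 0.8,"y": 0.28,"z": 0,"roll": 0},{"x": 0.8,"y": 0.28,"z": 0,"roll": 0},{"x": 0.8,"y": 0.28,"z": 0,"roll": 0},{"x": 0.8,"y": 0.28,"z": 0,"roll": 0}])

```text
time: 2.75
position: [0.323, -0.3147, 0.3013]
tool_rot: [[0.153, 0.988, 0.0], [0.988, -0.153, -0.0], [-0.0, 0.0, -1.0]]
force: [-0.3, 0.1, -0.1]
width: 0.0431
gripper_force: 0.0
```

>>> send_rows(increments=[{"x": 0.8,"y": 0.28,"z": 0,"roll": 0},{"x": 0.8,"y": 0.28,"z": 0,"roll": 0},{"x": 0.8,"y": 0.28,"z": 0,"roll": 0},{"x": 0.8,"y": 0.28,"z": 0,"roll": 0},{"x": 0.8,"y": 0.28,"z": 0,"roll": 0},{"x": 0.8,"y": 0.28,"z": 0,"roll": 0},{"x": 0.8,"y": 0.28,"z": 0,"roll": 0},{"x": 0.8,"y": 0.28,"z": 0,"roll": 0},{"x": 0.8,"y": 0.28,"z": 0,"roll": 0},{"x": 0.8,"y": 0.28,"z": 0,"roll": 0}])

```text
time: 4.0
position: [0.4225, -0.1278, 0.3013]
tool_rot: [[0.153, 0.988, 0.0], [0.988, -0.153, -0.0], [-0.0, 0.0, -1.0]]
force: [0.1, 0.4, 0.2]
width: 0.0429
gripper_force: 0.0
```

>>> send_rows(increments=[{"x": 0.8,"y": 0.28,"z": 0,"roll": 0},{"x": 0.8,"y": 0.28,"z": 0,"roll": 0},{"x": 0.8,"y": 0.28,"z": 0,"roll": 0},{"x": 0.8,"y": 0.28,"z": 0,"roll": 0},{"x": 0.8,"y": 0.28,"z": 0,"roll": 0},{"x": 0.8,"y": 0.28,"z": 0,"roll": 0},{"x": 0.4,"y": 0.28,"z": 0,"roll": 0},{"x": 0,"y": 0.28,"z": 0,"roll": 0},{"x": 0,"y": 0,"z": 0,"roll": 0},{"x": 0,"y": 0,"z": 0,"roll": 0}])

```text
time: 5.25
position: [0.4975, -0.0098, 0.3013]
tool_rot: [[0.154, 0.988, -0.0], [0.988, -0.154, -0.0], [-0.0, -0.0, -1.0]]
force: [0.1, 0.3, -0.1]
width: 0.0431
gripper_force: 0.0
```

```bash
python3 - <<'E'
from h import *
im=cap('wrist','w2.png'); np.save('w2.npy',im,allow_pickle=True); s=im['s']; print(s['time'],s['position'],np.degrees(np.arctan2(s['tool_rot'][1,0],s['tool_rot'][0,0])),s['joint_pos'],s['width'])
E
```

```text
5.25 [ 0.49747317 -0.00982291  0.30125664] 81.11680317781476 [-1.33561166e-01 -3.29533972e-02  1.35646497e+00 -2.84841142e-04
  1.81839153e+00  2.14101460e-02] 0.04311628383149768
```

View pics/w2.png

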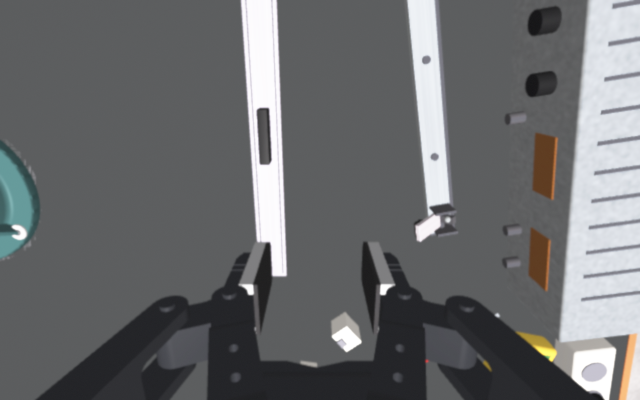

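The view shows the straightedge running from (260,0) to (275,275), with its grip at (264,136). The jig bar runs from (420,0) to (440,205), with the right strap at (428,228) and one connector at (345,332). Next I fit the edges.

```bash
python3 - <<'E'
from h import *
im=np.load('w2.npy',allow_pickle=True).item(); g=cv2.cvtColor(im['frame'],cv2.COLOR_RGB2GRAY).astype(float)
print(g[60,395:460].astype(int)); print(g[60,240:300].astype(int))
def edge(lo,hi,rows,sgn):
    P=[]
    for r in rows:
        d=sgn*np.diff(cv2.GaussianBlur(g[r-1:r+2],(5,3),0)[1]); a=lo(r);b=hi(r); k=a+np.argmax(d[a:b])
        w=d[k-1:k+2]; off=(w[0]-w[2])/(2*(w[0]-2*w[1]+w[2])+1e-9)
        P.append((k+off+.5,r))
    return np.array(P)
def line(P,z,n):
    X=onz(im,P,z)[:,:2]; 
    for _ in range(3):
        c=np.polyfit(X[:,1],X[:,0],1); e=X[:,0]-np.polyval(c,X[:,1]); X=X[abs(e)<max(2*e.std(),3e-4)]
    print(n,'x=%.4f+%.4f y'%(c[1],c[0]),e.std(),len(X)); return c
rows=list(range(5,190,3))
line(edge(lambda r:int(400+r*.11),lambda r:int(414+r*.11),rows,1),.014,'jig front top z14')
rs=[r for r in range(5,240,3)]
line(edge(lambda r:int(236+r*.05),lambda r:int(250+r*.05),rs,1),.008,'se front')
line(edge(lambda r:int(270+r*.04),lambda r:int(284+r*.04),rs,-1),.008,'se back')
m=(g<60).astype('uint8'); m[:, :250]=0;m[:,285:]=0;m[:100]=0;m[170:]=0
c=max(cv2.findContours(m,0,1)[0],key=cv2.contourArea); r=cv2.minAreaRect(c); print(r, onz(im,cv2.boxPoints(r),.03)[:,:2].round(4))
E
```

```text
[ 94  94  95  94  94  93  94  95  94  94  94  94  94  94  96 103 106 133
 196 233 239 240 240 240 239 237 224 150 121 125 126 126 126 127 136 180
 230 239 237 235 237 239 236 220 162 129 125 119 102  95  94  94  94  94
  94  94  95  94  94  95  94  94  94  95  94]
[ 94  94  95 102 146 222 250 252 244 211 234 251 253 253 253 253 252 252
 253 252 252 252 252 252 252 252 252 253 253 253 253 253 251 238 225 250
 253 248 216 136  98  95  94  94  94  94  94  94  93  94  94  94  94  94
  94  95  94  94  94  94]
jig front top z14 x=0.6295+-0.0372 y 5.191862168700485e-05 62
se front x=0.4110+0.1529 y 4.738186487555804e-05 79
se back x=0.4530+0.1520 y 4.3693573824414814e-05 79
((268.197509765625, 133.95816040039062), (50.08991622924805, 1.397486686706543), 86.56636810302734) [[ 0.4448  0.0458]
 [ 0.4465  0.0457]
 [ 0.438  -0.0151]
 [ 0.4362 -0.0149]]
```

>>> send_rows(increments=[{"x": 0.05,"y": -0.27,"z": 1,"roll": -0.04},{"x": 0.05,"y": -0.27,"z": 1,"roll": 0},{"x": 0.05,"y": -0.27,"z": 1,"roll": 0},{"x": 0.05,"y": -0.27,"z": 1,"roll": 0},{"x": 0.05,"y": -0.27,"z": 1,"roll": 0},{"x": 0.06,"y": -0.27,"z": 1,"roll": 0},{"x": 0.06,"y": -0.27,"z": 1,"roll": 0},{"x": 0.06,"y": -0.27,"z": 1,"roll": 0},{"x": 0.06,"y": -0.26,"z": 1,"roll": 0},{"x": 0.06,"y": -0.26,"z": 1,"roll": 0}])

```text
time: 6.55
position: [0.4332, 0.014, 0.0508]
tool_rot: [[0.15, 0.989, 0.001], [0.989, -0.15, -0.0], [-0.0, 0.001, -1.0]]
force: [-0.8, -0.2, 0.6]
width: 0.0428
gripper_force: 0.0
```

>>> send_rows(increments=[{"x": 0,"y": 0,"z": 0.3,"roll": 0},{"x": 0,"y": 0,"z": 0.3,"roll": 0},{"x": 0,"y": 0,"z": 0.3,"roll": 0},{"x": 0,"y": 0,"z": 0.3,"roll": 0},{"x": 0,"y": 0,"z": 0.28,"roll": 0},{"x": 0,"y": 0,"z": 0,"roll": 0},{"x": 0,"y": 0,"z": 0,"roll": 0},{"x": 0,"y": 0,"z": 0,"roll": 0},{"x": 0,"y": 0,"z": 0,"roll": 0},{"x": 0,"y": 0,"z": 0,"roll": 0}])

```text
time: 7.8
position: [0.4335, 0.0143, 0.0144]
tool_rot: [[0.149, 0.989, 0.0], [0.989, -0.149, -0.0], [-0.0, 0.0, -1.0]]
force: [0.2, -0.4, -0.9]
width: 0.0428
gripper_force: 0.0
```

>>> send_rows(increments=[{"x": 0,"y": 0,"z": 0,"roll": 0},{"x": 0,"y": 0,"z": 0,"roll": 0},{"x": 0,"y": 0,"z": 0,"roll": 0},{"x": 0,"y": 0,"z": 0,"roll": 0},{"x": 0,"y": 0,"z": 0,"roll": 0},{"x": 0,"y": 0,"z": 0,"roll": 0},{"x": 0,"y": 0,"z": 0,"roll": 0},{"x": 0,"y": 0,"z": 0,"roll": 0},{"x": 0,"y": 0,"z": 0,"roll": 0},{"x": 0,"y": 0,"z": 0,"roll": 0}], claw=-1, grip_force=60)

```text
time: 9.05
position: [0.4338, 0.0143, 0.0146]
tool_rot: [[0.149, 0.989, 0.001], [0.989, -0.149, -0.0], [-0.0, 0.001, -1.0]]
force: [0.4, -0.2, 4.2]
width: 0.0125
gripper_force: 61.4
```

>>> send_rows(increments=[{"x": 0,"y": 0,"z": -0.16,"roll": 0},{"x": 0,"y": 0,"z": 0,"roll": -0.47},{"x": 0,"y": 0,"z": 0,"roll": -0.47},{"x": 0,"y": 0,"z": 0,"roll": -0.47},{"x": 0,"y": 0,"z": 0,"roll": -0.46},{"x": -0.1,"y": 0.6,"z": 0,"roll": 0},{"x": -0.1,"y": 0.6,"z": 0,"roll": 0},{"x": -0.1,"y": 0.6,"z": 0,"roll": 0},{"x": -0.1,"y": 0.6,"z": 0,"roll": 0},{"x": -0.1,"y": 0.6,"z": 0,"roll": 0}])

```text
time: 10.3
position: [0.5101, 0.0044, 0.0182]
tool_rot: [[-0.037, 0.999, -0.0], [0.999, 0.037, -0.0], [-0.0, -0.0, -1.0]]
force: [-0.4, 0.2, -3.3]
width: 0.0123
gripper_force: 60.4
```

>>> send_rows(increments=[{"x": 0,"y": 0.6,"z": 0,"roll": 0},{"x": 0,"y": 0.6,"z": 0,"roll": 0},{"x": 0,"y": 0.6,"z": 0,"roll": 0},{"x": 0,"y": 0.6,"z": 0,"roll": 0},{"x": 0,"y": 0.6,"z": 0,"roll": 0},{"x": 0,"y": 0.4,"z": 0,"roll": 0},{"x": 0,"y": 0,"z": 0.16,"roll": 0},{"x": 0,"y": 0,"z": 0.04,"roll": 0},{"x": 0,"y": 0,"z": 0,"roll": 0},{"x": 0,"y": 0,"z": 0,"roll": 0}])

```text
time: 11.55
position: [0.595, 0.0078, 0.0146]
tool_rot: [[-0.037, 0.999, 0.004], [0.999, 0.037, -0.0], [-0.0, 0.004, -1.0]]
force: [4.3, 0.1, 3.2]
width: 0.0128
gripper_force: 61.3
```

```bash
python3 - <<'E'
from h import *
im=cap('wrist','w3.png'); np.save('w3.npy',im,allow_pickle=True); s=im['s']; print(s['time'],s['position'],np.degrees(np.arctan2(s['tool_rot'][1,0],s['tool_rot'][0,0])),s['force'],s['width'])
E
```

```text
11.55 [0.59495086 0.00777072 0.01460954] 92.11693969735522 [4.25882842 0.10553748 3.18327989] 0.012766018957630673
```

View pics/w3.png

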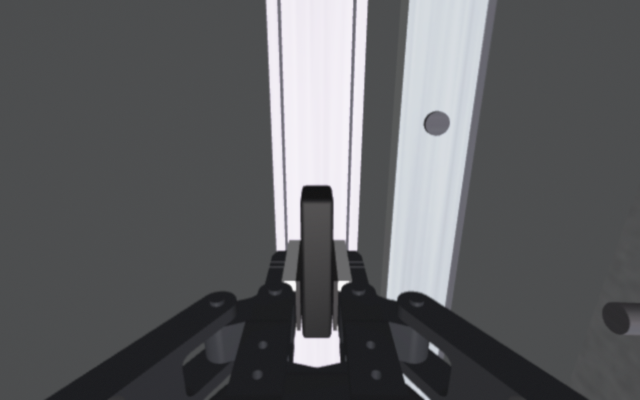

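The straightedge is held by its grip (317,260) and lies parallel to the bar, with a gap at columns 365 to 395. I slide it in.

>>> send_rows(increments=[{"x": 0,"y": 0.1,"z": 0,"roll": 0},{"x": 0,"y": 0.1,"z": 0,"roll": 0},{"x": 0,"y": 0.1,"z": 0,"roll": 0},{"x": 0,"y": 0.1,"z": 0,"roll": 0},{"x": 0,"y": 0.1,"z": 0,"roll": 0},{"x": 0,"y": 0.04,"z": 0,"roll": 0},{"x": 0,"y": 0.02,"z": 0,"roll": 0},{"x": 0,"y": 0.0,"z": 0,"roll": 0},{"x": 0,"y": 0,"z": 0,"roll": 0},{"x": 0,"y": 0,"z": 0,"roll": 0}])

```text
time: 12.85
position: [0.6052, 0.0081, 0.0146]
tool_rot: [[-0.037, 0.999, -0.006], [0.999, 0.037, -0.001], [-0.0, -0.006, -1.0]]
force: [-7.0, -0.4, 11.9]
width: 0.0122
gripper_force: 62.5
```

```bash
cat > seg.py <<'E'
from h import *
import sys
im=cap('wrist',sys.argv[1] if len(sys.argv)>1 else None); g=cv2.cvtColor(im['frame'],cv2.COLOR_RGB2GRAY).astype(int)
for r in (20,100,180): print(r,''.join('%4d'%v for v in g[r,340:420:2]))
s=im['s'];print(s['time'],s['position'],s['force'])
E
python3 seg.py
```

```text
20  240 238 239 241 242 242 184 109 212 241 240 239 239 209  80  77  78  79  86  88 101 201 213 212 216 219 218 217 217 218 218 217 213 214 215 213 214 215 217 217
100  240 241 243 244 243 157 126 234 242 240 240 230 106  78  79  78  86  89 125 211 215 213 217 218 217 217 217 217 215 211 212 213 213 215 216 216 216 213 215 216
180  241 244 244 238 140 171 242 240 239 238 140  78  79  79  86  88 142 218 216 212 215 216 216 215 212 211 208 210 211 211 214 216 215 212 212 216 215 218 218 219
12.85 [0.60516385 0.00805903 0.01462619] [-7.04007097 -0.36939494 11.92534253]
```

>>> send_rows(increments=[{"x": 0,"y": 0,"z": -0.03,"roll": 0},{"x": 0,"y": 0.04,"z": 0,"roll": 0},{"x": 0,"y": 0.04,"z": 0,"roll": 0},{"x": 0,"y": 0.04,"z": 0,"roll": 0},{"x": 0,"y": 0.04,"z": 0,"roll": 0},{"x": 0,"y": 0,"z": 0,"roll": 0},{"x": 0,"y": 0.0,"z": 0,"roll": 0},{"x": 0,"y": 0.0,"z": 0,"roll": 0},{"x": 0,"y": 0,"z": 0,"roll": 0},{"x": 0,"y": 0,"z": 0,"roll": 0}])

```text
time: 14.15
position: [0.6092, 0.0083, 0.0146]
tool_rot: [[-0.037, 0.999, -0.006], [0.999, 0.037, -0.001], [-0.0, -0.006, -1.0]]
force: [-4.9, -0.6, 9.3]
width: 0.0123
gripper_force: 62.1
```

```bash
python3 seg.py
```

```text
20  240 239 239 240 242 242 188 109 216 241 240 239 239 210  91 130 213 213 212 218 219 217 217 218 218 218 216 213 215 214 214 214 215 217 217 216 215 215 217 219
100  240 241 243 244 243 158 125 234 242 240 240 230 114 114 206 215 213 216 218 217 217 217 217 215 212 212 213 213 214 216 217 215 214 214 216 218 219 219 218 216
180  241 244 244 238 140 171 242 240 239 238 145 104 204 218 213 214 216 216 215 213 212 209 209 211 211 213 215 215 213 211 215 216 217 218 219 219 219 216 211 206
14.15 [0.60919548 0.00825667 0.0146363 ] [-4.94135915 -0.55661917  9.34081053]
```

>>> send_rows(increments=[{"x": 0,"y": 0.04,"z": 0,"roll": 0},{"x": 0,"y": 0.04,"z": 0,"roll": 0},{"x": 0,"y": 0,"z": 0,"roll": 0},{"x": 0,"y": 0,"z": 0,"roll": 0},{"x": 0,"y": 0,"z": 0,"roll": 0},{"x": 0,"y": 0,"z": 0,"roll": 0},{"x": 0,"y": 0.0,"z": 0,"roll": 0},{"x": 0,"y": 0.0,"z": 0,"roll": 0},{"x": 0,"y": 0,"z": 0,"roll": 0},{"x": 0,"y": 0,"z": 0,"roll": 0}])

```text
time: 15.45
position: [0.6102, 0.0083, 0.0147]
tool_rot: [[-0.037, 0.999, -0.008], [0.999, 0.037, -0.001], [-0.0, -0.008, -1.0]]
force: [-9.0, -0.9, 10.9]
width: 0.0125
gripper_force: 62.4
```

```bash
python3 seg.py
```

```text
20  239 239 239 241 242 242 185 110 217 241 240 239 239 203 150 214 212 213 218 218 217 217 218 218 218 215 213 214 214 213 214 215 217 217 216 215 216 218 219 219
100  240 241 243 244 243 154 138 237 241 240 240 227 137 212 215 212 218 218 217 217 217 217 215 212 212 213 214 215 217 217 215 214 214 217 218 219 219 218 216 218
180  241 244 244 237 138 171 242 240 239 238 153 205 218 212 213 216 216 216 213 211 210 210 210 212 213 214 215 213 212 214 216 217 218 219 219 218 216 210 206 208
15.45 [0.61016623 0.00829106 0.01467042] [-8.96305573 -0.89129726 10.92231377]
```

>>> send_rows(increments=[{"x": 0,"y": 0,"z": 0,"roll": 0},{"x": 0,"y": 0,"z": 0,"roll": 0},{"x": 0,"y": 0,"z": 0,"roll": 0},{"x": 0,"y": 0,"z": 0,"roll": 0},{"x": 0,"y": 0,"z": 0,"roll": 0},{"x": 0,"y": -0.08,"z": 0,"roll": 0},{"x": 0,"y": 0,"z": -0.4,"roll": 0},{"x": 0,"y": 0,"z": -0.9,"roll": 0},{"x": 0,"y": 0,"z": -1,"roll": 0},{"x": 0,"y": 0,"z": -1,"roll": 0}], claw=-0.1)

```text
time: 16.75
position: [0.612, 0.0084, 0.0982]
tool_rot: [[-0.037, 0.999, 0.001], [0.999, 0.037, -0.0], [-0.0, 0.001, -1.0]]
force: [-1.0, -0.1, 0.1]
width: 0.0383
gripper_force: 0.0
```

```bash
python3 - <<'E'
from h import *
t=cap('top'); f=cv2.cvtColor(t['frame'],cv2.COLOR_RGB2BGR)
im=cap('wrist','w4.png'); a=f[130:200,180:440]
b=cv2.imread('pics/w4.png'); a=cv2.resize(a,(640,172)); cv2.imwrite('pics/m4.png',np.vstack([b,a]))
s=im['s'];print(s['time'],s['position'])
w=np.load('w2.npy',allow_pickle=True).item(); print(onz(w,[(443,219)],.042), onz(w,[(428,226)],.045))
E
```

```text
16.8 [0.61429826 0.00828673 0.10278275]
[[ 0.64559608 -0.12523072  0.042     ]] [[ 0.62502245 -0.13067852  0.045     ]]
```

View pics/m4.png

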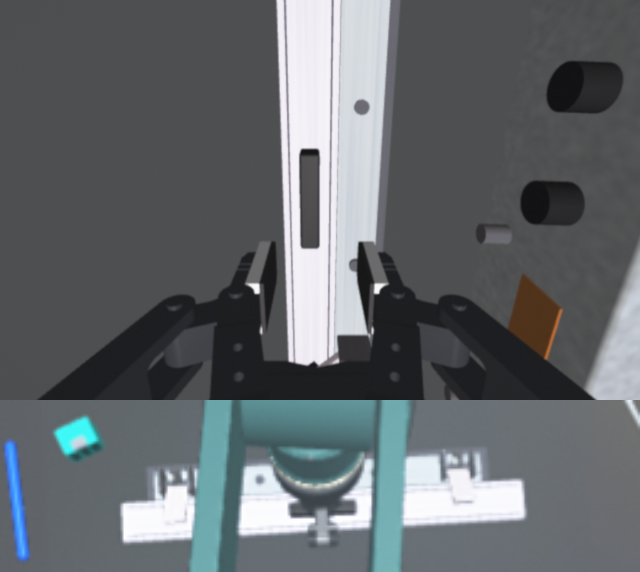

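The straightedge is flush along the bar; both straps are up, over its top side (in the lower crop at (176,500) and (460,485)).

```bash
python3 - <<'E'
from h import *
t=cap('top'); im=cap('wrist'); print(im['s']['position'])
print(onz(t,[(251.5,172.7),(367,164.5)],.045).round(4))
print('cheeks',onz(t,[(180+171/2.46,130+75/2.46),(180+463/2.46,130+57/2.46)],.042).round(4))
g=cv2.cvtColor(im['frame'],cv2.COLOR_RGB2GRAY); m=(g<70).astype('uint8');m[:,:295]=0;m[:,330:]=0;m[:120]=0;m[280:]=0
c=max(cv2.findContours(m,0,1)[0],key=cv2.contourArea); r=cv2.boundingRect(c); print(r,onz(im,[(r[0]+r[2]/2,r[1]),(r[0]+r[2]/2,r[1]+r[3])],.03))
E
```

```text
[0.61326954 0.00833486 0.09916796]
[[ 0.6119  0.1528  0.045 ]
 [ 0.6261 -0.1337  0.045 ]]
cheeks [[ 0.6435  0.1583  0.042 ]
 [ 0.6554 -0.1382  0.042 ]]
(302, 151, 19, 98) [[ 0.60894239  0.04471874  0.03      ]
 [ 0.61122103 -0.02508417  0.03      ]]
```

>>> send_rows(increments=[{"x": 0.6,"y": -0.16,"z": 0,"roll": 0},{"x": 0.6,"y": 0,"z": 0,"roll": 0},{"x": 0.6,"y": 0,"z": 0,"roll": 0},{"x": 0.6,"y": 0,"z": 0,"roll": 0},{"x": 0.6,"y": 0,"z": 0,"roll": 0},{"x": 0.6,"y": 0,"z": 0,"roll": 0},{"x": 0.6,"y": 0,"z": 0,"roll": 0},{"x": 0.6,"y": 0,"z": 0,"roll": 0},{"x": 0.6,"y": 0,"z": 0,"roll": 0},{"x": 0.5,"y": 0,"z": 0,"roll": 0}], claw=-1)

```text
time: 18.2
position: [0.6023, 0.1567, 0.0965]
tool_rot: [[-0.037, 0.999, 0.0], [0.999, 0.037, -0.0], [-0.0, 0.0, -1.0]]
force: [0.7, -0.0, 0.4]
width: 0.0002
gripper_force: 0.0
```

>>> send_rows(increments=[{"x": 0,"y": 0,"z": 0.7,"roll": 0},{"x": 0,"y": 0,"z": 0.7,"roll": 0},{"x": 0,"y": 0,"z": 0.4,"roll": 0},{"x": 0,"y": 0,"z": 0.3,"roll": 0},{"x": 0,"y": 0,"z": 0.3,"roll": 0},{"x": 0,"y": 0,"z": 0.3,"roll": 0},{"x": 0,"y": 0,"z": 0.3,"roll": 0},{"x": 0,"y": 0,"z": 0.1,"roll": 0},{"x": 0,"y": 0,"z": 0,"roll": 0},{"x": 0,"y": 0,"z": 0,"roll": 0}])

```text
time: 19.45
position: [0.6026, 0.1557, 0.0217]
tool_rot: [[-0.037, 0.999, 0.001], [0.999, 0.037, -0.0], [-0.0, 0.001, -1.0]]
force: [-5.7, -1.0, 14.7]
width: -0.0004
gripper_force: 6.8
```

>>> send_rows(increments=[{"x": 0,"y": 0,"z": -1,"roll": 0},{"x": 0,"y": 0,"z": -1,"roll": 0},{"x": 0,"y": 0,"z": -1,"roll": 0},{"x": -1,"y": 0,"z": 0,"roll": 0},{"x": -1,"y": 0,"z": 0,"roll": 0},{"x": -1,"y": 0,"z": 0,"roll": 0},{"x": -1,"y": 0,"z": 0,"roll": 0},{"x": -1,"y": 0,"z": 0,"roll": 0},{"x": -1,"y": 0,"z": 0,"roll": 0},{"x": -1,"y": 0,"z": 0,"roll": 0}])

```text
time: 20.7
position: [0.6086, -0.02, 0.0929]
tool_rot: [[-0.037, 0.999, -0.001], [0.999, 0.037, 0.0], [0.0, -0.001, -1.0]]
force: [0.4, -0.3, 0.2]
width: -0.0004
gripper_force: 0.0
```

>>> send_rows(increments=[{"x": -1,"y": 0,"z": 0,"roll": 0},{"x": -1,"y": 0,"z": 0,"roll": 0},{"x": -1,"y": 0,"z": 0,"roll": 0},{"x": -1,"y": 0,"z": 0,"roll": 0},{"x": -0.6,"y": 0,"z": 0,"roll": 0},{"x": 0,"y": 0,"z": 0,"roll": 0},{"x": 0,"y": 0,"z": 0,"roll": 0},{"x": 0,"y": 0,"z": 0,"roll": 0},{"x": 0,"y": 0,"z": 0,"roll": 0},{"x": 0,"y": 0,"z": 0,"roll": 0}])

```text
time: 21.95
position: [0.6131, -0.1337, 0.0942]
tool_rot: [[-0.038, 0.999, 0.0], [0.999, 0.038, -0.0], [-0.0, 0.0, -1.0]]
force: [0.3, 1.0, -0.2]
width: -0.0
gripper_force: 0.0
```

>>> send_rows(increments=[{"x": 0,"y": 0,"z": 0.7,"roll": 0},{"x": 0,"y": 0,"z": 0.7,"roll": 0},{"x": 0,"y": 0,"z": 0.4,"roll": 0},{"x": 0,"y": 0,"z": 0.3,"roll": 0},{"x": 0,"y": 0,"z": 0.3,"roll": 0},{"x": 0,"y": 0,"z": 0.3,"roll": 0},{"x": 0,"y": 0,"z": 0.3,"roll": 0},{"x": 0,"y": 0,"z": 0,"roll": 0},{"x": 0,"y": 0,"z": 0,"roll": 0},{"x": 0,"y": 0,"z": 0,"roll": 0}])

```text
time: 23.2
position: [0.6135, -0.1343, 0.0218]
tool_rot: [[-0.037, 0.999, 0.001], [0.999, 0.037, -0.001], [-0.001, 0.001, -1.0]]
force: [-5.1, 0.9, 13.1]
width: 0.0001
gripper_force: 6.4
```

>>> send_rows(increments=[{"x": 0,"y": 0,"z": -1,"roll": 0},{"x": 0,"y": 0,"z": -1,"roll": 0},{"x": 0,"y": 0,"z": -1,"roll": 0},{"x": 0,"y": 0,"z": -1,"roll": 0},{"x": 0,"y": 0,"z": -0.85,"roll": 1},{"x": 0,"y": 0,"z": -0.85,"roll": 1},{"x": 0,"y": 0,"z": -0.85,"roll": 1},{"x": 0,"y": 0,"z": -0.85,"roll": 1},{"x": 0,"y": 0,"z": -0.85,"roll": 1},{"x": 0,"y": 0,"z": -0.85,"roll": 1}], claw=0.3)

```text
time: 24.45
position: [0.6131, -0.134, 0.2461]
tool_rot: [[0.536, 0.844, -0.001], [0.844, -0.536, 0.0], [-0.0, -0.001, -1.0]]
force: [0.9, -0.2, -1.5]
width: 0.0552
gripper_force: 0.0
```

>>> send_rows(increments=[{"x": 0,"y": 0,"z": 0,"roll": 1},{"x": 0,"y": 0,"z": 0,"roll": 1},{"x": 0,"y": 0,"z": 0,"roll": 1},{"x": 0,"y": 0,"z": 0,"roll": 1},{"x": 0,"y": 0,"z": 0,"roll": 1},{"x": 0,"y": 0,"z": 0,"roll": 1},{"x": 0,"y": 0,"z": 0,"roll": 1},{"x": 0,"y": 0,"z": 0,"roll": 1},{"x": 0,"y": 0,"z": 0,"roll": 1},{"x": 0,"y": 0,"z": 0,"roll": 0.7}])

```text
time: 25.7
position: [0.6132, -0.134, 0.2453]
tool_rot: [[0.999, 0.035, -0.001], [0.035, -0.999, 0.0], [-0.001, -0.0, -1.0]]
force: [-0.1, 0.3, 0.3]
width: 0.0558
gripper_force: 0.0
```

>>> send_rows(increments=[{"x": -0.9,"y": 0.6,"z": 0,"roll": 0},{"x": -0.9,"y": 0.6,"z": 0,"roll": 0},{"x": -0.9,"y": 0.6,"z": 0,"roll": 0},{"x": -0.9,"y": 0.6,"z": 0,"roll": 0},{"x": -0.9,"y": 0.6,"z": 0,"roll": 0},{"x": -0.9,"y": 0.6,"z": 0,"roll": 0},{"x": -0.9,"y": 0.6,"z": 0,"roll": 0},{"x": -0.9,"y": 0.6,"z": 0,"roll": 0},{"x": -0.9,"y": 0.6,"z": 0,"roll": 0},{"x": -0.9,"y": 0.6,"z": 0,"roll": 0}])

```text
time: 26.95
position: [0.3932, -0.2929, 0.2457]
tool_rot: [[0.999, 0.038, -0.0], [0.038, -0.999, 0.0], [-0.0, -0.0, -1.0]]
force: [-0.0, -0.7, -0.4]
width: 0.0558
gripper_force: 0.0
```

>>> send_rows(increments=[{"x": -0.9,"y": 0.6,"z": 0,"roll": 0},{"x": -0.9,"y": 0.6,"z": 0,"roll": 0},{"x": -0.8,"y": 0.6,"z": 0,"roll": 0},{"x": 0,"y": 0,"z": 0,"roll": 0},{"x": 0,"y": 0,"z": 0,"roll": 0},{"x": 0,"y": 0,"z": 0,"roll": 0},{"x": 0,"y": 0,"z": 0,"roll": 0},{"x": 0,"y": 0,"z": 0,"roll": 0},{"x": 0,"y": 0,"z": 0,"roll": 0},{"x": 0,"y": 0,"z": 0,"roll": 0}])

```text
time: 28.2
position: [0.3307, -0.3399, 0.2466]
tool_rot: [[0.999, 0.038, 0.0], [0.038, -0.999, -0.0], [0.0, 0.0, -1.0]]
force: [0.0, -0.5, 0.4]
width: 0.0556
gripper_force: 0.0
```

```bash
python3 - <<'E'
from h import *
im=cap('wrist','w5.png'); np.save('w5.npy',im,allow_pickle=True); s=im['s']; print(s['time'],s['position'],np.degrees(np.arctan2(s['tool_rot'][1,0],s['tool_rot'][0,0])),s['joint_pos'],s['width'])
E
```

```text
28.2 [ 0.33069044 -0.33989719  0.24658896] 2.170869943481266 [-9.18728984e-01 -8.53158131e-02  1.51337510e+00 -5.32220723e-05
  1.71337246e+00  6.14170952e-01] 0.055553164362277835
```

View pics/w5.png

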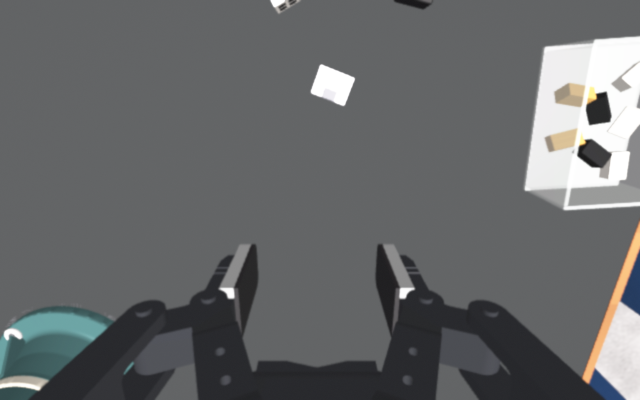

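The connector at (333,85) has its tab at the robot side (329,97), so its openings face the robot. Part of the next one shows at (285,3). I write a detector for the top faces.

```bash
cat > det.py <<'E'
from h import *
def det(im,thr=215,rowmax=250):
    """white top faces: list of (x,y,yaw of connector x (back dir), dims, pixel)"""
    f=im['frame']; hsv=cv2.cvtColor(f,cv2.COLOR_RGB2HSV); g=hsv[...,2]
    m=((hsv[...,1]<30)&(g>thr)).astype('uint8'); m[rowmax:]=0
    m=cv2.morphologyEx(m,cv2.MORPH_CLOSE,np.ones((3,3)))
    out=[]
    for c in cv2.findContours(m,0,1)[0]:
        if cv2.contourArea(c)<150: continue
        h=cv2.convexHull(c)
        (cx,cy),(w,l),a=cv2.minAreaRect(onz(im,h[:,0],.034)[:,:2].astype('float32')*1000)
        if not(22<min(w,l)<36 and 30<max(w,l)<46): continue
        b=np.radians(a)  # direction of side w
        d=np.array([np.cos(b),np.sin(b)]) if w<l else np.array([-np.sin(b),np.cos(b)])
        # tab: compare darkness at +-9.5 mm along short axis
        C=np.array([cx,cy])/1000
        v=[]
        for s in(1,-1):
            q=np.array([[*(C+s*d*.0095+np.array([-d[1],d[0]])*o),.037] for o in(-.003,0,.003)])
            p=np.round(proj(im,q)).astype(int); ok=(p[:,1]>=0)&(p[:,1]<400)&(p[:,0]>=0)&(p[:,0]<640)
            v.append(g[p[ok,1],p[ok,0]].mean() if ok.any() else 255)
        if v[0]<v[1]: d=-d
        out.append(dict(c=C,yaw=np.degrees(np.arctan2(d[1],d[0])),dim=(round(min(w,l),1),round(max(w,l),1)),v=np.round(v),px=proj(im,[*C,.034])[0].round()))
    return out
def move(s,tx,ty,tz,yaw=None):
    """tool-frame units from current measured pose; roll first, then shift in the new axes"""
    cur=np.arctan2(s['tool_rot'][1,0],s['tool_rot'][0,0]); y=cur if yaw is None else np.radians(yaw)
    dr=(cur-y+np.pi)%(2*np.pi)-np.pi
    d=np.array([tx,ty])-s['position'][:2]; X=np.array([np.cos(y),np.sin(y)]); Y=np.array([np.sin(y),-np.cos(y)])
    print('roll %.2f  x %.2f y %.2f z %.2f'%(dr*10,d@X/.025,d@Y/.025,(s['position'][2]-tz)/.025))
E
python3 - <<'E'
from det import *
im=np.load('w5.npy',allow_pickle=True).item()
for o in det(im): print(o); move(im['s'],*o['c'],.1,o['yaw'])
E
```

```text
{'c': array([ 0.40720544, -0.35400421]), 'yaw': np.float64(-18.302337646484382), 'dim': (29.1, 37.0), 'v': array([243., 255.]), 'px': array([332.,  85.])}
roll 3.57  x 3.08 y -0.43 z 5.86
```

>>> send_rows(increments=[{"x": 0,"y": 0,"z": 0.5,"roll": 0.9},{"x": 0,"y": 0,"z": 0.5,"roll": 0.9},{"x": 0,"y": 0,"z": 0.5,"roll": 0.9},{"x": 0,"y": 0,"z": 0.5,"roll": 0.87},{"x": 0.51,"y": -0.07,"z": 0.6,"roll": 0},{"x": 0.51,"y": -0.07,"z": 0.6,"roll": 0},{"x": 0.51,"y": -0.07,"z": 0.6,"roll": 0},{"x": 0.51,"y": -0.07,"z": 0.6,"roll": 0},{"x": 0.51,"y": -0.07,"z": 0.6,"roll": 0},{"x": 0.53,"y": -0.08,"z": 0.6,"roll": 0}])

```text
time: 29.5
position: [0.4081, -0.354, 0.1055]
tool_rot: [[0.95, -0.314, -0.0], [-0.314, -0.95, 0.0], [-0.0, 0.0, -1.0]]
force: [-0.0, 0.2, 0.6]
width: 0.0553
gripper_force: 0.0
```

>>> send_rows(increments=[{"x": 0,"y": 0,"z": 0,"roll": 0},{"x": 0,"y": 0,"z": 0.8,"roll": 0},{"x": 0,"y": 0,"z": 0.8,"roll": 0},{"x": 0,"y": 0,"z": 0.8,"roll": 0},{"x": 0,"y": 0,"z": 0.8,"roll": 0},{"x": 0,"y": 0,"z": 0.8,"roll": 0},{"x": 0,"y": 0,"z": 0,"roll": 0},{"x": 0,"y": 0,"z": 0,"roll": 0},{"x": 0,"y": 0,"z": 0,"roll": 0},{"x": 0,"y": 0,"z": 0,"roll": 0}])

```text
time: 30.75
position: [0.4076, -0.3544, 0.0076]
tool_rot: [[0.949, -0.314, 0.001], [-0.314, -0.949, -0.001], [0.002, 0.001, -1.0]]
force: [-0.2, -0.3, 0.6]
width: 0.0552
gripper_force: 0.0
```

>>> send_rows(increments=[{"x": 0,"y": 0,"z": 0,"roll": 0},{"x": 0,"y": 0,"z": 0,"roll": 0},{"x": 0,"y": 0,"z": 0,"roll": 0},{"x": 0,"y": 0,"z": 0,"roll": 0},{"x": 0,"y": 0,"z": 0,"roll": 0},{"x": 0,"y": 0,"z": 0,"roll": 0},{"x": 0,"y": 0,"z": 0,"roll": 0},{"x": 0,"y": 0,"z": 0,"roll": 0},{"x": 0,"y": 0,"z": 0,"roll": 0},{"x": 0,"y": 0,"z": 0,"roll": 0}], claw=-1, grip_force=40)

```text
time: 32.0
position: [0.4075, -0.3542, 0.0071]
tool_rot: [[0.949, -0.314, 0.001], [-0.314, -0.949, -0.001], [0.001, 0.001, -1.0]]
force: [0.0, 0.5, 5.1]
width: 0.0352
gripper_force: 41.7
```

```bash
python3 - <<'E'
from h import *
im=cap('wrist','w6.png'); s=im['s']; print(s['time'],s['position'],np.degrees(np.arctan2(s['tool_rot'][1,0],s['tool_rot'][0,0])),s['width'])
E
```

```text
32.0 [ 0.40745406 -0.35423188  0.00712149] -18.288551504772514 0.03519407583848346
```

View pics/w6.png

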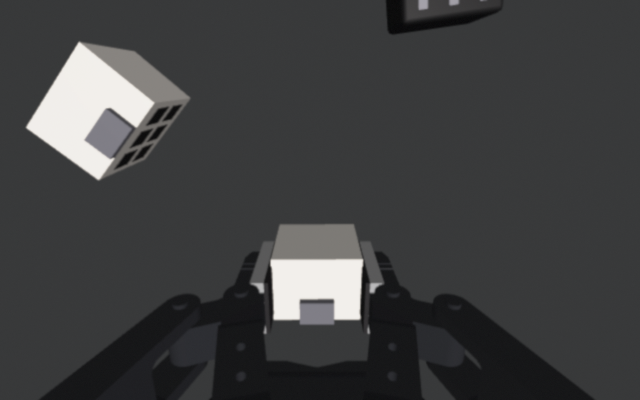

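The connector is held squarely between the pads, tab at (317,312) on the robot side. The next connector is at (105,110), its openings to the lower right.

```bash
cat >> det.py <<'E'
def jw(xj,yj,O=(.6291,.010)):
    return np.array(O)+xj*np.array([.9993,.0372])+yj*np.array([-.0372,.9993])
def wj(p,O=(.6291,.010)):
    d=np.array(p[:2])-O; return np.array([d@[.9993,.0372],d@[-.0372,.9993]])
E
python3 - <<'E'
from det import *
im=cap('wrist')
for o in det(im,thr=200): print(o)
move(im['s'],*jw(-.080,-.125),.0075,2.13)
E
```

```text
{'c': array([ 0.49685324, -0.30473358]), 'yaw': np.float64(29.912403106689457), 'dim': (27.7, 35.6), 'v': array([241., 135.]), 'px': array([ 89., 115.])}
roll -3.56  x 6.20 y -9.23 z -0.01
```

>>> send_rows(increments=[{"x": 0,"y": 0,"z": -0.9,"roll": 0},{"x": 0,"y": 0,"z": -0.9,"roll": 0},{"x": 0,"y": 0,"z": -0.9,"roll": 0},{"x": 0,"y": 0,"z": 0,"roll": -0.89},{"x": 0,"y": 0,"z": 0,"roll": -0.89},{"x": 0,"y": 0,"z": 0,"roll": -0.89},{"x": 0,"y": 0,"z": 0,"roll": -0.89},{"x": 0.6,"y": -0.9,"z": 0,"roll": 0},{"x": 0.6,"y": -0.9,"z": 0,"roll": 0},{"x": 0.6,"y": -0.9,"z": 0,"roll": 0}])

```text
time: 33.35
position: [0.4491, -0.2835, 0.0726]
tool_rot: [[0.999, 0.036, -0.002], [0.036, -0.999, 0.002], [-0.002, -0.002, -1.0]]
force: [0.7, 0.9, -0.1]
width: 0.0352
gripper_force: 41.1
```

>>> send_rows(increments=[{"x": 0.62,"y": -0.93,"z": 0,"roll": 0},{"x": 0.63,"y": -0.93,"z": 0,"roll": 0},{"x": 0.63,"y": -0.93,"z": 0,"roll": 0},{"x": 0.63,"y": -0.93,"z": 0,"roll": 0},{"x": 0.63,"y": -0.93,"z": 0,"roll": 0},{"x": 0.63,"y": -0.94,"z": 0,"roll": 0},{"x": 0.63,"y": -0.94,"z": 0,"roll": 0},{"x": 0,"y": 0,"z": 0.8,"roll": 0},{"x": 0,"y": 0,"z": 0.8,"roll": 0},{"x": 0,"y": 0,"z": 0.6,"roll": 0}])

```text
time: 34.6
position: [0.5522, -0.1171, 0.0168]
tool_rot: [[0.999, 0.037, -0.003], [0.037, -0.999, 0.001], [-0.003, -0.001, -1.0]]
force: [-0.5, 0.2, -0.2]
width: 0.0353
gripper_force: 41.1
```

>>> send_rows(increments=[{"x": 0,"y": 0,"z": 0.3,"roll": 0},{"x": 0,"y": 0,"z": 0.16,"roll": 0},{"x": 0.2,"y": 0,"z": 0,"roll": 0},{"x": 0.2,"y": 0,"z": 0,"roll": 0},{"x": 0.2,"y": 0,"z": 0,"roll": 0},{"x": 0.2,"y": 0,"z": 0,"roll": 0},{"x": 0.1,"y": 0,"z": 0,"roll": 0},{"x": 0,"y": 0,"z": 0,"roll": 0},{"x": 0,"y": 0,"z": 0,"roll": 0},{"x": 0,"y": 0,"z": 0,"roll": 0}])

```text
time: 35.85
position: [0.5759, -0.1168, 0.0075]
tool_rot: [[0.999, 0.037, -0.0], [0.037, -0.999, -0.0], [-0.0, 0.0, -1.0]]
force: [-0.0, -0.3, -1.2]
width: 0.035
gripper_force: 41.2
```

```bash
python3 - <<'E'
from det import *
im=cap('wrist','w7.png'); s=im['s']; print(s['time'],s['position'],wj(s['position']),s['force'],s['width'])
E
```

```text
35.85 [ 0.5758586  -0.11676904  0.00753901] [-0.05791994 -0.12469972] [-3.47289571e-04 -2.97158233e-01 -1.20894856e+00] 0.03501710147425163
```

View pics/w7.png

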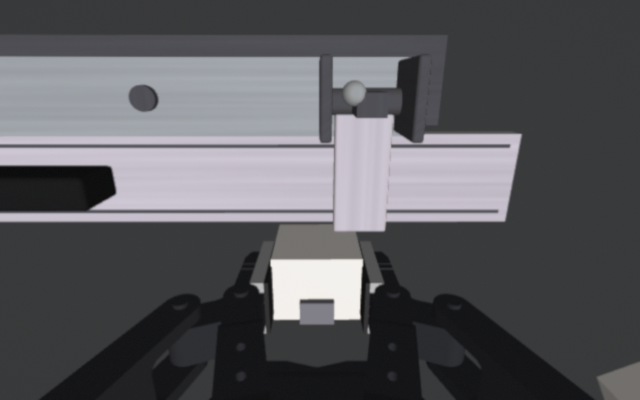

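The right strap is shut at (360,170) and the straightedge's front edge is at row 220. The connector sits just in front of it with a small gap, so I push it in.

>>> send_rows(increments=[{"x": 0.04,"y": 0,"z": 0,"roll": 0},{"x": 0.04,"y": 0,"z": 0,"roll": 0},{"x": 0.04,"y": 0,"z": 0,"roll": 0},{"x": 0.04,"y": 0,"z": 0,"roll": 0},{"x": 0,"y": 0,"z": 0,"roll": 0},{"x": 0,"y": 0,"z": 0,"roll": 0},{"x": 0,"y": 0,"z": 0,"roll": 0},{"x": 0,"y": 0,"z": 0,"roll": 0},{"x": 0,"y": 0,"z": 0,"roll": 0},{"x": 0,"y": 0,"z": 0,"roll": 0}])

```text
time: 37.15
position: [0.58, -0.1166, 0.0076]
tool_rot: [[0.999, 0.037, 0.0], [0.037, -0.999, -0.0], [0.0, 0.0, -1.0]]
force: [-0.1, 1.0, -0.9]
width: 0.0357
gripper_force: 41.2
```

>>> send_rows(increments=[{"x": 0.04,"y": 0,"z": 0,"roll": 0},{"x": 0.04,"y": 0,"z": 0,"roll": 0},{"x": 0,"y": 0,"z": 0,"roll": 0},{"x": 0,"y": 0,"z": 0,"roll": 0},{"x": 0,"y": 0,"z": 0,"roll": 0},{"x": 0,"y": 0,"z": 0,"roll": 0},{"x": 0,"y": 0,"z": 0,"roll": 0},{"x": 0,"y": 0,"z": 0,"roll": 0},{"x": 0,"y": 0,"z": 0,"roll": 0},{"x": 0,"y": 0,"z": 0,"roll": 0}])

```text
time: 38.4
position: [0.5808, -0.1165, 0.0072]
tool_rot: [[0.999, 0.037, -0.003], [0.037, -0.999, 0.0], [-0.003, -0.0, -1.0]]
force: [-5.6, -0.8, 2.6]
width: 0.0352
gripper_force: 41.4
```

>>> send_rows(increments=[{"x": 0,"y": 0,"z": 0,"roll": 0},{"x": 0,"y": 0,"z": 0,"roll": 0},{"x": 0,"y": 0,"z": 0,"roll": 0},{"x": -0.05,"y": 0,"z": 0,"roll": 0},{"x": 0,"y": 0,"z": -0.5,"roll": 0},{"x": 0,"y": 0,"z": -0.8,"roll": 0},{"x": 0,"y": 0,"z": -0.8,"roll": 0},{"x": 0,"y": 0,"z": -0.8,"roll": 0},{"x": 0,"y": 0,"z": -0.6,"roll": -0.9},{"x": 0,"y": 0,"z": -0.5,"roll": -0.9}], claw=0.15)

```text
time: 39.65
position: [0.5813, -0.1167, 0.1097]
tool_rot: [[0.976, 0.218, 0.002], [0.218, -0.976, -0.001], [0.002, 0.001, -1.0]]
force: [-1.8, 0.1, -0.3]
width: 0.049
gripper_force: 0.0
```

>>> send_rows(increments=[{"x": 0,"y": 0,"z": 0,"roll": -1},{"x": 0,"y": 0,"z": 0,"roll": -1},{"x": 0,"y": 0,"z": 0,"roll": -1.0},{"x": -0.9,"y": 0.65,"z": 0,"roll": -0.05},{"x": -0.9,"y": 0.65,"z": 0,"roll": 0},{"x": -0.9,"y": 0.65,"z": 0,"roll": 0},{"x": -0.9,"y": 0.65,"z": 0,"roll": 0},{"x": -0.9,"y": 0.65,"z": 0,"roll": 0},{"x": -0.9,"y": 0.65,"z": 0,"roll": 0},{"x": -0.9,"y": 0.65,"z": 0,"roll": 0}], claw=0.35)

```text
time: 40.9
position: [0.5007, -0.2946, 0.1088]
tool_rot: [[0.867, 0.498, 0.001], [0.498, -0.867, -0.001], [0.001, 0.002, -1.0]]
force: [0.3, -0.1, -0.9]
width: 0.0579
gripper_force: 0.0
```

```bash
python3 - <<'E'
from det import *
im=cap('wrist'); print(im['s']['time'],im['s']['position'],im['s']['joint_pos'][5])
for o in det(im,thr=200,rowmax=400): print(o); move(im['s'],*o['c'],.0075,o['yaw'])
move(im['s'],.4969,-.3047,.0075,29.9)
E
```

```text
40.9 [ 0.50068304 -0.29464597  0.10881904] 0.41949619544039307
roll -0.00  x -0.33 y 0.27 z 4.05
```

>>> send_rows(increments=[{"x": -0.33,"y": 0.27,"z": 0,"roll": 0},{"x": 0,"y": 0,"z": 0,"roll": 0},{"x": 0,"y": 0,"z": 0.8,"roll": 0},{"x": 0,"y": 0,"z": 0.8,"roll": 0},{"x": 0,"y": 0,"z": 0.8,"roll": 0},{"x": 0,"y": 0,"z": 0.8,"roll": 0},{"x": 0,"y": 0,"z": 0.5,"roll": 0},{"x": 0,"y": 0,"z": 0.35,"roll": 0},{"x": 0,"y": 0,"z": 0,"roll": 0},{"x": 0,"y": 0,"z": 0,"roll": 0}])

```text
time: 42.2
position: [0.4976, -0.304, 0.0072]
tool_rot: [[0.867, 0.498, 0.001], [0.498, -0.867, -0.001], [0.001, 0.001, -1.0]]
force: [0.3, 0.2, 0.3]
width: 0.0578
gripper_force: 0.0
```

>>> send_rows(increments=[{"x": 0,"y": 0,"z": 0,"roll": 0},{"x": 0,"y": 0,"z": 0,"roll": 0},{"x": 0,"y": 0,"z": 0,"roll": 0},{"x": 0,"y": 0,"z": 0,"roll": 0},{"x": 0,"y": 0,"z": 0,"roll": 0},{"x": 0,"y": 0,"z": 0,"roll": 0},{"x": 0,"y": 0,"z": 0,"roll": 0},{"x": 0,"y": 0,"z": 0,"roll": 0},{"x": 0,"y": 0,"z": 0,"roll": 0},{"x": 0,"y": 0,"z": 0,"roll": 0}], claw=-1)

```text
time: 43.45
position: [0.4976, -0.3041, 0.0073]
tool_rot: [[0.867, 0.498, 0.002], [0.498, -0.867, -0.001], [0.001, 0.002, -1.0]]
force: [0.3, -0.9, 6.1]
width: 0.0352
gripper_force: 41.8
```

```bash
python3 - <<'E'
from det import *
im=cap('wrist','w8.png'); s=im['s']; print(s['time'],s['position'],s['width'])
g=cv2.cvtColor(im['frame'],cv2.COLOR_RGB2GRAY); m=(g>225).astype('uint8'); m[:,:250]=0;m[:,390:]=0
for c in cv2.findContours(m,0,1)[0]:
    if cv2.contourArea(c)>500: print('blob',cv2.minAreaRect(c),cv2.boundingRect(c))
b=cv2.cvtColor(cv2.imread('pics/w7.png'),cv2.COLOR_BGR2GRAY); m=(b>225).astype('uint8'); m[:240]=0
for c in cv2.findContours(m,0,1)[0]:
    if cv2.contourArea(c)>500: print('ref',cv2.minAreaRect(c),cv2.boundingRect(c))
move(s,*jw(-.080,-.050),.0075,2.13)
E
```

```text
43.45 [ 0.49762584 -0.30413441  0.00732152] 0.035194140844305374
blob ((316.0, 288.0), (60.0, 92.0), 90.0) (270, 258, 93, 61)
ref ((316.0, 289.0), (58.0, 90.0), 90.0) (271, 260, 91, 59)
roll 4.85  x 2.52 y -10.36 z -0.01
```

>>> send_rows(increments=[{"x": 0,"y": 0,"z": -0.9,"roll": 0},{"x": 0,"y": 0,"z": -0.9,"roll": 0},{"x": 0,"y": 0,"z": -0.9,"roll": 0},{"x": 0,"y": 0,"z": 0,"roll": 0.97},{"x": 0,"y": 0,"z": 0,"roll": 0.97},{"x": 0,"y": 0,"z": 0,"roll": 0.97},{"x": 0,"y": 0,"z": 0,"roll": 0.97},{"x": 0,"y": 0,"z": 0,"roll": 0.97},{"x": 0.22,"y": -0.9,"z": 0,"roll": 0},{"x": 0.22,"y": -0.9,"z": 0,"roll": 0}])

```text
time: 44.75
position: [0.506, -0.2563, 0.0729]
tool_rot: [[0.999, 0.038, -0.001], [0.038, -0.999, 0.002], [-0.001, -0.002, -1.0]]
force: [1.0, -0.2, -0.4]
width: 0.0351
gripper_force: 41.2
```

>>> send_rows(increments=[{"x": 0.23,"y": -0.95,"z": 0,"roll": 0},{"x": 0.23,"y": -0.95,"z": 0,"roll": 0},{"x": 0.23,"y": -0.95,"z": 0,"roll": 0},{"x": 0.23,"y": -0.95,"z": 0,"roll": 0},{"x": 0.23,"y": -0.95,"z": 0,"roll": 0},{"x": 0.23,"y": -0.95,"z": 0,"roll": 0},{"x": 0.23,"y": -0.95,"z": 0,"roll": 0},{"x": 0.23,"y": -0.95,"z": 0,"roll": 0},{"x": 0.24,"y": -0.96,"z": 0,"roll": 0},{"x": 0,"y": 0,"z": 0,"roll": 0}])

```text
time: 46.0
position: [0.5498, -0.0397, 0.0732]
tool_rot: [[0.999, 0.042, -0.002], [0.042, -0.999, 0.001], [-0.001, -0.001, -1.0]]
force: [-0.4, -0.6, -1.5]
width: 0.0352
gripper_force: 41.2
```

>>> send_rows(increments=[{"x": 0,"y": 0,"z": 0.9,"roll": 0},{"x": 0,"y": 0,"z": 0.9,"roll": 0},{"x": 0,"y": 0,"z": 0.6,"roll": 0},{"x": 0,"y": 0,"z": 0.29,"roll": 0},{"x": 0.3,"y": 0,"z": 0,"roll": 0},{"x": 0.3,"y": 0,"z": 0,"roll": 0},{"x": 0.2,"y": 0,"z": 0,"roll": 0},{"x": 0.1,"y": 0,"z": 0,"roll": 0},{"x": 0,"y": 0,"z": 0,"roll": 0},{"x": 0,"y": 0,"z": 0,"roll": 0}])

```text
time: 47.25
position: [0.5737, -0.0418, 0.0073]
tool_rot: [[0.999, 0.037, 0.002], [0.037, -0.999, -0.0], [0.002, 0.001, -1.0]]
force: [-0.3, -0.3, 4.7]
width: 0.0355
gripper_force: 41.9
```

```bash
python3 - <<'E'
from det import *
im=cap('wrist'); s=im['s']; print(s['time'],s['position'],wj(s['position']),s['force'],s['width'],s['tool_rot'][:2,0])
E
```

```text
47.25 [ 0.57374035 -0.04182707  0.0073297 ] [-0.05724887 -0.04973141] [-0.33482283 -0.25018362  4.70373291] 0.035453327871199154 [0.99931936 0.03684031]
```

>>> send_rows(increments=[{"x": 0.04,"y": 0,"z": -0.02,"roll": 0},{"x": 0.04,"y": 0,"z": 0,"roll": 0},{"x": 0.04,"y": 0,"z": 0,"roll": 0},{"x": 0.04,"y": 0,"z": 0,"roll": 0},{"x": 0.04,"y": 0,"z": 0,"roll": 0},{"x": 0,"y": 0,"z": 0,"roll": 0},{"x": 0,"y": 0,"z": 0,"roll": 0},{"x": 0,"y": 0,"z": 0,"roll": 0},{"x": 0,"y": 0,"z": 0,"roll": 0},{"x": 0,"y": 0,"z": 0,"roll": 0}])

```text
time: 48.55
position: [0.5777, -0.0414, 0.0073]
tool_rot: [[0.999, 0.037, -0.001], [0.037, -0.999, -0.0], [-0.001, 0.0, -1.0]]
force: [-1.9, -0.3, 5.5]
width: 0.0356
gripper_force: 42.0
```

>>> send_rows(increments=[{"x": 0.04,"y": 0,"z": 0,"roll": 0},{"x": 0,"y": 0,"z": 0,"roll": 0},{"x": 0,"y": 0,"z": 0,"roll": 0},{"x": 0,"y": 0,"z": 0,"roll": 0},{"x": 0,"y": 0,"z": 0,"roll": 0},{"x": 0,"y": 0,"z": 0,"roll": 0},{"x": 0,"y": 0,"z": 0,"roll": 0},{"x": 0,"y": 0,"z": 0,"roll": 0},{"x": 0,"y": 0,"z": 0,"roll": 0},{"x": 0,"y": 0,"z": 0,"roll": 0}])

```text
time: 49.8
position: [0.5777, -0.0415, 0.0073]
tool_rot: [[0.999, 0.037, -0.003], [0.037, -0.999, -0.0], [-0.003, 0.0, -1.0]]
force: [-5.4, 1.1, 7.0]
width: 0.0352
gripper_force: 42.3
```

>>> send_rows(increments=[{"x": 0,"y": 0,"z": 0,"roll": 0},{"x": 0,"y": 0,"z": 0,"roll": 0},{"x": 0,"y": 0,"z": 0,"roll": 0},{"x": -0.05,"y": 0,"z": 0,"roll": 0},{"x": 0,"y": 0,"z": -0.5,"roll": 0},{"x": 0,"y": 0,"z": -0.8,"roll": 0},{"x": 0,"y": 0,"z": -0.8,"roll": 0},{"x": 0,"y": 0,"z": -1,"roll": 0},{"x": 0,"y": 0,"z": -1,"roll": 0},{"x": 0,"y": 0,"z": -1,"roll": 0}], claw=0.15)

```text
time: 51.05
position: [0.5779, -0.0415, 0.1366]
tool_rot: [[0.999, 0.037, 0.002], [0.037, -0.999, -0.0], [0.002, 0.0, -1.0]]
force: [0.1, -0.6, -0.2]
width: 0.0493
gripper_force: 0.0
```

>>> send_rows(increments=[{"x": 0.15,"y": -1,"z": -0.4,"roll": 0},{"x": 0.15,"y": -1,"z": -0.4,"roll": 0},{"x": 0.15,"y": -1,"z": -0.4,"roll": 0},{"x": 0.15,"y": -1,"z": -0.4,"roll": 0},{"x": 0.15,"y": -1,"z": -0.4,"roll": 0},{"x": 0.15,"y": -1,"z": -0.4,"roll": 0},{"x": 0.15,"y": -1,"z": -0.4,"roll": 0},{"x": 0.15,"y": -1,"z": -0.4,"roll": 0},{"x": 0.15,"y": -1,"z": -0.4,"roll": 0},{"x": 0.1,"y": -1,"z": -0.4,"roll": 0}])

```text
time: 52.3
position: [0.6048, 0.2106, 0.236]
tool_rot: [[0.999, 0.037, 0.001], [0.037, -0.999, 0.0], [0.001, -0.0, -1.0]]
force: [0.5, 0.4, -0.7]
width: 0.0492
gripper_force: 0.0
```

>>> send_rows(increments=[{"x": 0,"y": -1,"z": 0,"roll": 0},{"x": 0,"y": -1,"z": 0,"roll": 0},{"x": 0,"y": -1,"z": 0,"roll": 0},{"x": 0,"y": -1,"z": 0,"roll": 0},{"x": 0,"y": -0.8,"z": 0,"roll": 0},{"x": 0,"y": 0,"z": 0,"roll": -1},{"x": 0,"y": 0,"z": 0,"roll": -1},{"x": 0,"y": 0,"z": 0,"roll": -1},{"x": 0,"y": 0,"z": 0,"roll": -1},{"x": 0,"y": 0,"z": 0,"roll": -1}])

```text
time: 53.55
position: [0.6003, 0.3302, 0.2344]
tool_rot: [[0.858, 0.514, -0.0], [0.514, -0.858, -0.0], [-0.0, 0.0, -1.0]]
force: [0.5, 0.4, 0.0]
width: 0.0492
gripper_force: 0.0
```

>>> send_rows(increments=[{"x": 0,"y": 0,"z": 0,"roll": -1},{"x": 0,"y": 0,"z": 0,"roll": -1},{"x": 0,"y": 0,"z": 0,"roll": -1},{"x": 0,"y": 0,"z": 0,"roll": -1},{"x": 0,"y": 0,"z": 0,"roll": -1},{"x": 0,"y": 0,"z": 0,"roll": -1},{"x": 0,"y": 0,"z": 0,"roll": -1},{"x": 0,"y": 0,"z": 0,"roll": -1},{"x": 0,"y": 0,"z": 0,"roll": -1},{"x": 0,"y": 0,"z": 0,"roll": -1}])

```text
time: 54.8
position: [0.6003, 0.3301, 0.2344]
tool_rot: [[0.031, 1.0, -0.0], [1.0, -0.031, -0.0], [-0.0, -0.0, -1.0]]
force: [0.5, 0.6, 0.4]
width: 0.049
gripper_force: 0.0
```

>>> send_rows(increments=[{"x": 0,"y": 0,"z": 0,"roll": -1},{"x": 0,"y": 0,"z": 0,"roll": -1},{"x": 0,"y": 0,"z": 0,"roll": -1},{"x": 0,"y": 0,"z": 0,"roll": -1},{"x": 0,"y": 0,"z": 0,"roll": -1},{"x": 0,"y": 0,"z": 0,"roll": -1},{"x": 0,"y": 0,"z": 0,"roll": -1},{"x": 0,"y": 0,"z": 0,"roll": -1},{"x": 0,"y": 0,"z": 0,"roll": -1},{"x": 0,"y": 0,"z": 0,"roll": -1}])

```text
time: 56.05
position: [0.6003, 0.3301, 0.2343]
tool_rot: [[-0.824, 0.566, -0.0], [0.566, 0.824, -0.0], [-0.0, -0.0, -1.0]]
force: [-0.2, 0.2, -0.0]
width: 0.0491
gripper_force: 0.0
```

```bash
python3 - <<'E'
from det import *
im=cap('wrist','w9.png'); s=im['s']; np.save('w9.npy',im,allow_pickle=True); print(s['time'],s['position'],s['joint_pos'],s['tool_rot'][:2,0])
for o in det(im,thr=215,rowmax=400): print(o); move(s,*o['c'],.0075,o['yaw']+180)
E
```

```text
56.05 [0.60032268 0.33013918 0.23434405] [ 4.20205600e-01  3.95797166e-01  9.91369081e-01 -2.56153620e-04
  1.75478563e+00 -5.48981841e-01] [-0.82439961  0.56600821]
{'c': array([0.51688971, 0.29482697]), 'yaw': np.float64(-15.8557357788086), 'dim': (28.8, 37.1), 'v': array([240., 255.]), 'px': array([241., 113.])}
roll -3.25  x 2.82 y -2.27 z 9.07
```

View pics/w9.png

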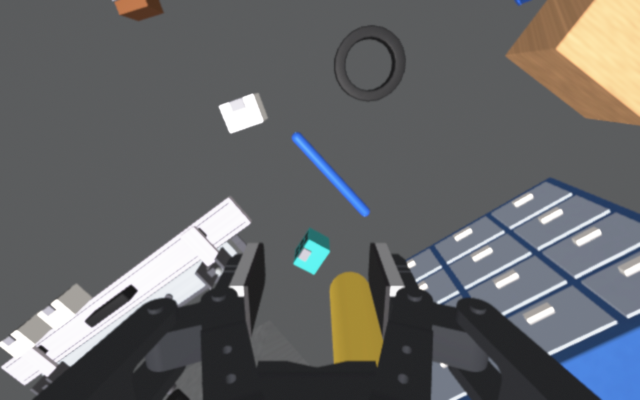

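D is at (241,113) with its tab at the robot side; C is just out of view. Tape (370,63), marker and turquoise look-alike (312,250) stay clear.

>>> send_rows(increments=[{"x": 0,"y": 0,"z": 0,"roll": -0.81},{"x": 0,"y": 0,"z": 0,"roll": -0.81},{"x": 0,"y": 0,"z": 0,"roll": -0.81},{"x": 0,"y": 0,"z": 0,"roll": -0.82},{"x": 0.47,"y": -0.38,"z": 0.5,"roll": 0},{"x": 0.47,"y": -0.38,"z": 0.5,"roll": 0},{"x": 0.47,"y": -0.38,"z": 0.5,"roll": 0},{"x": 0.47,"y": -0.38,"z": 0.5,"roll": 0},{"x": 0.47,"y": -0.38,"z": 0.5,"roll": 0},{"x": 0.47,"y": -0.37,"z": 0.5,"roll": 0}])

```text
time: 57.35
position: [0.5165, 0.2947, 0.1592]
tool_rot: [[-0.961, 0.278, 0.0], [0.278, 0.961, -0.0], [-0.0, -0.0, -1.0]]
force: [-0.0, -0.1, -0.6]
width: 0.0494
gripper_force: 0.0
```

>>> send_rows(increments=[{"x": 0,"y": 0,"z": 0.8,"roll": 0},{"x": 0,"y": 0,"z": 0.8,"roll": 0},{"x": 0,"y": 0,"z": 0.8,"roll": 0},{"x": 0,"y": 0,"z": 0.8,"roll": 0},{"x": 0,"y": 0,"z": 0.8,"roll": 0},{"x": 0,"y": 0,"z": 0.8,"roll": 0},{"x": 0,"y": 0,"z": 0.8,"roll": 0},{"x": 0,"y": 0,"z": 0.46,"roll": 0},{"x": 0,"y": 0,"z": 0,"roll": 0},{"x": 0,"y": 0,"z": 0,"roll": 0}])

```text
time: 58.6
position: [0.5175, 0.2949, 0.009]
tool_rot: [[-0.961, 0.276, 0.002], [0.276, 0.961, 0.001], [-0.001, 0.001, -1.0]]
force: [0.5, 0.5, -0.6]
width: 0.0491
gripper_force: 0.0
```

>>> send_rows(increments=[{"x": 0,"y": 0,"z": 0,"roll": 0},{"x": 0,"y": 0,"z": 0,"roll": 0},{"x": 0,"y": 0,"z": 0,"roll": 0},{"x": 0,"y": 0,"z": 0,"roll": 0},{"x": 0,"y": 0,"z": 0,"roll": 0},{"x": 0,"y": 0,"z": 0,"roll": 0},{"x": 0,"y": 0,"z": 0,"roll": 0},{"x": 0,"y": 0,"z": 0,"roll": 0},{"x": 0,"y": 0,"z": 0,"roll": 0},{"x": 0,"y": 0,"z": 0,"roll": 0}], claw=-1)

```text
time: 59.85
position: [0.5178, 0.295, 0.0094]
tool_rot: [[-0.961, 0.276, 0.002], [0.276, 0.961, 0.001], [-0.002, 0.002, -1.0]]
force: [0.5, 0.4, 5.4]
width: 0.0354
gripper_force: 42.1
```

```bash
python3 - <<'E'
from det import *
im=cap('wrist','w10.png'); s=im['s']; print(s['time'],s['position'],s['width'],s['tool_rot'][:2,0])
g=cv2.cvtColor(im['frame'],cv2.COLOR_RGB2GRAY); m=(g>215).astype('uint8'); m[:,:250]=0;m[:,390:]=0
for c in cv2.findContours(m,0,1)[0]:
    if cv2.contourArea(c)>300: print('blob',cv2.minAreaRect(c),cv2.boundingRect(c))
print(g[250:330:5,317])
for o in det(im,thr=200,rowmax=230): print(o)
move(s,*jw(-.080,.120),.0075,182.13)
E
```

```text
59.85 [0.5178252  0.29495588 0.0094273 ] 0.03541344953243712 [-0.96108736  0.27623648]
blob ((316.4999694824219, 284.0), (90.99998474121094, 59.99999237060547), -0.0) (271, 254, 92, 61)
[186 123 224 226 225 224 254 255 255 255 255 255 255 134 104 105]
roll -3.17  x -0.82 y -6.76 z 0.08
```

>>> send_rows(increments=[{"x": 0,"y": 0,"z": -0.9,"roll": 0},{"x": 0,"y": 0,"z": -0.9,"roll": 0},{"x": 0,"y": 0,"z": -0.9,"roll": 0},{"x": 0,"y": 0,"z": 0,"roll": -0.8},{"x": 0,"y": 0,"z": 0,"roll": -0.79},{"x": 0,"y": 0,"z": 0,"roll": -0.79},{"x": 0,"y": 0,"z": 0,"roll": -0.79},{"x": -0.1,"y": -0.84,"z": 0,"roll": 0},{"x": -0.1,"y": -0.84,"z": 0,"roll": 0},{"x": -0.1,"y": -0.84,"z": 0,"roll": 0}])

```text
time: 61.15
position: [0.5268, 0.2297, 0.0753]
tool_rot: [[-0.999, -0.036, -0.0], [-0.036, 0.999, -0.001], [0.0, -0.001, -1.0]]
force: [-0.6, -0.1, -0.1]
width: 0.0352
gripper_force: 41.4
```

>>> send_rows(increments=[{"x": -0.1,"y": -0.85,"z": 0,"roll": 0},{"x": -0.1,"y": -0.85,"z": 0,"roll": 0},{"x": -0.1,"y": -0.85,"z": 0,"roll": 0},{"x": -0.1,"y": -0.85,"z": 0,"roll": 0},{"x": -0.1,"y": -0.84,"z": 0,"roll": 0},{"x": 0,"y": 0,"z": 0,"roll": 0},{"x": 0,"y": 0,"z": 0.9,"roll": 0},{"x": 0,"y": 0,"z": 0.9,"roll": 0},{"x": 0,"y": 0,"z": 0.6,"roll": 0},{"x": 0,"y": 0,"z": 0.3,"roll": 0}])

```text
time: 62.4
position: [0.5424, 0.1266, 0.0093]
tool_rot: [[-0.999, -0.037, -0.002], [-0.037, 0.999, -0.0], [0.002, -0.0, -1.0]]
force: [-14.6, -2.2, 32.0]
width: 0.0353
gripper_force: 45.3
```

>>> send_rows(increments=[{"x": -0.3,"y": 0,"z": 0,"roll": 0},{"x": -0.3,"y": 0,"z": 0,"roll": 0},{"x": -0.2,"y": 0,"z": 0,"roll": 0},{"x": -0.1,"y": 0,"z": 0,"roll": 0},{"x": -0.04,"y": 0,"z": 0,"roll": 0},{"x": -0.04,"y": 0,"z": 0,"roll": 0},{"x": 0,"y": 0,"z": 0,"roll": 0},{"x": 0,"y": 0,"z": 0,"roll": 0},{"x": 0,"y": 0,"z": 0,"roll": 0},{"x": 0,"y": 0,"z": 0,"roll": 0}])

```text
time: 63.65
position: [0.5684, 0.1276, 0.0094]
tool_rot: [[-0.999, -0.037, 0.001], [-0.037, 0.999, 0.0], [-0.001, 0.0, -1.0]]
force: [-2.8, 0.1, 6.3]
width: 0.0357
gripper_force: 42.2
```

```bash
python3 - <<'E'
from det import *
s=sensors.observe(); print(s['time'],s['position'],wj(s['position']),s['force'],s['width'],s['tool_rot'][:2,0])
E
```

```text
63.65 [0.56842873 0.12756101 0.00942001] [-0.05625553  0.11973569] [-2.81215265  0.09078807  6.3143996 ] 0.03568438967149159 [-0.9993045  -0.03726064]
```

>>> send_rows(increments=[{"x": -0.04,"y": 0,"z": -0.02,"roll": 0},{"x": -0.04,"y": 0,"z": 0,"roll": 0},{"x": -0.04,"y": 0,"z": 0,"roll": 0},{"x": -0.04,"y": 0,"z": 0,"roll": 0},{"x": 0,"y": 0,"z": 0,"roll": 0},{"x": 0,"y": 0,"z": 0,"roll": 0},{"x": 0,"y": 0,"z": 0,"roll": 0},{"x": 0,"y": 0,"z": 0,"roll": 0},{"x": 0,"y": 0,"z": 0,"roll": 0},{"x": 0,"y": 0,"z": 0,"roll": 0}])

```text
time: 64.9
position: [0.5722, 0.1276, 0.0094]
tool_rot: [[-0.999, -0.037, 0.001], [-0.037, 0.999, 0.0], [-0.001, 0.0, -1.0]]
force: [-2.1, -0.7, 5.5]
width: 0.0354
gripper_force: 42.2
```

>>> send_rows(increments=[{"x": -0.04,"y": 0,"z": 0,"roll": 0},{"x": -0.04,"y": 0,"z": 0,"roll": 0},{"x": 0,"y": 0,"z": 0,"roll": 0},{"x": 0,"y": 0,"z": 0,"roll": 0},{"x": 0,"y": 0,"z": 0,"roll": 0},{"x": 0,"y": 0,"z": 0,"roll": 0},{"x": 0,"y": 0,"z": 0,"roll": 0},{"x": 0,"y": 0,"z": 0,"roll": 0},{"x": 0,"y": 0,"z": 0,"roll": 0},{"x": 0,"y": 0,"z": 0,"roll": 0}])

```text
time: 66.15
position: [0.5726, 0.1276, 0.0094]
tool_rot: [[-0.999, -0.037, -0.003], [-0.037, 0.999, -0.0], [0.003, -0.0, -1.0]]
force: [-6.0, -0.2, 8.7]
width: 0.0355
gripper_force: 42.6
```

>>> send_rows(increments=[{"x": 0,"y": 0,"z": 0,"roll": 0},{"x": 0,"y": 0,"z": 0,"roll": 0},{"x": 0,"y": 0,"z": 0,"roll": 0},{"x": 0.05,"y": 0,"z": 0,"roll": 0},{"x": 0,"y": 0,"z": -0.5,"roll": 0},{"x": 0,"y": 0,"z": -0.8,"roll": 0},{"x": 0,"y": 0,"z": -0.8,"roll": 0},{"x": 0,"y": 0,"z": -1,"roll": 0},{"x": 0,"y": 0,"z": -1,"roll": 0},{"x": 0,"y": 0,"z": -1,"roll": 0}], claw=0.15)

```text
time: 67.4
position: [0.5726, 0.1275, 0.138]
tool_rot: [[-0.999, -0.037, 0.002], [-0.037, 0.999, 0.0], [-0.002, 0.0, -1.0]]
force: [0.5, -1.3, 1.2]
width: 0.0491
gripper_force: 0.0
```

>>> send_rows(increments=[{"x": 0,"y": 0,"z": -0.5,"roll": 0.9},{"x": 0,"y": 0,"z": -0.5,"roll": 0.9},{"x": 0,"y": 0,"z": -0.5,"roll": 0.9},{"x": 0,"y": 0,"z": -0.5,"roll": 0.9},{"x": 0,"y": 0,"z": -0.5,"roll": 0.9},{"x": 0,"y": 0,"z": 0,"roll": 0.9},{"x": 0,"y": 0,"z": 0,"roll": 1},{"x": 0,"y": 0,"z": 0,"roll": 0.95},{"x": 0.6,"y": 0.3,"z": 0,"roll": 0},{"x": 0.6,"y": 0.3,"z": 0,"roll": 0}])

```text
time: 68.65
position: [0.5585, 0.1595, 0.1991]
tool_rot: [[-0.767, 0.642, 0.001], [0.642, 0.767, 0.001], [-0.0, 0.001, -1.0]]
force: [-0.1, 0.3, 0.1]
width: 0.0493
gripper_force: 0.0
```

>>> send_rows(increments=[{"x": 0.8,"y": 0.4,"z": 0,"roll": 0},{"x": 0.8,"y": 0.4,"z": 0,"roll": 0},{"x": 0.8,"y": 0.4,"z": 0,"roll": 0},{"x": 0.8,"y": 0.4,"z": 0,"roll": 0},{"x": 0.8,"y": 0.4,"z": 0,"roll": 0},{"x": 0.8,"y": 0.4,"z": 0,"roll": 0},{"x": 0.6,"y": 0.4,"z": 0,"roll": 0},{"x": 0,"y": 0,"z": 0,"roll": 0},{"x": 0,"y": 0,"z": 0,"roll": 0},{"x": 0,"y": 0,"z": 0,"roll": 0}])

```text
time: 69.9
position: [0.5008, 0.298, 0.1985]
tool_rot: [[-0.766, 0.643, 0.0], [0.643, 0.766, -0.0], [-0.0, -0.0, -1.0]]
force: [-0.4, -0.0, -0.5]
width: 0.0492
gripper_force: 0.0
```

```bash
python3 - <<'E'
from det import *
im=cap('wrist','w11.png'); s=im['s']; print(s['time'],s['position'],s['joint_pos'],s['tool_rot'][:2,0])
for o in det(im,thr=205,rowmax=400): print(o); move(s,*o['c'],.0085,o['yaw']+180)
E
```

```text
69.9 [0.50083429 0.29799952 0.1985235 ] [ 4.39678738e-01  1.68575036e-01  1.34492133e+00 -3.79883310e-04
  1.62820896e+00 -4.32415277e-01] [-0.76566352  0.64324123]
{'c': array([0.42775873, 0.38805786]), 'yaw': np.float64(-48.653705596923835), 'dim': (30.4, 37.1), 'v': array([245., 255.]), 'px': array([344.,  38.])}
roll 1.50  x 4.64 y 0.19 z 7.60
```

View pics/w11.png

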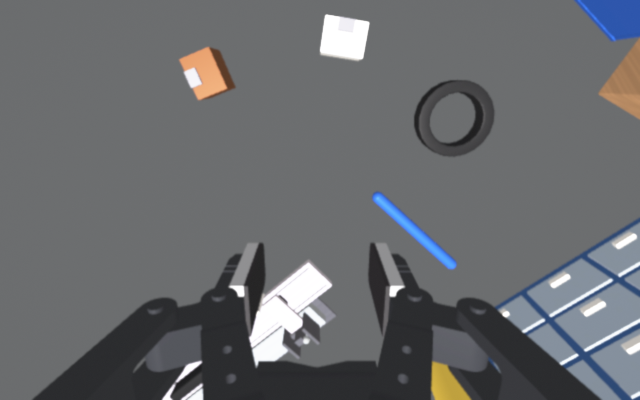

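C is at (344,38) with its tab away from the bar side; brown look-alike (207,73) and tape are clear of the fingers.

>>> send_rows(increments=[{"x": 0,"y": 0,"z": 0,"roll": 0.75},{"x": 0,"y": 0,"z": 0,"roll": 0.75},{"x": 0.66,"y": 0.03,"z": 0.5,"roll": 0},{"x": 0.66,"y": 0.03,"z": 0.5,"roll": 0},{"x": 0.66,"y": 0.03,"z": 0.5,"roll": 0},{"x": 0.66,"y": 0.03,"z": 0.5,"roll": 0},{"x": 0.66,"y": 0.03,"z": 0.5,"roll": 0},{"x": 0.66,"y": 0.02,"z": 0.5,"roll": 0},{"x": 0.66,"y": 0.02,"z": 0.5,"roll": 0},{"x": 0,"y": 0,"z": 0.2,"roll": 0}])

```text
time: 71.2
position: [0.4264, 0.389, 0.1047]
tool_rot: [[-0.663, 0.749, -0.001], [0.749, 0.663, -0.001], [0.0, -0.002, -1.0]]
force: [0.6, -0.6, -0.5]
width: 0.0488
gripper_force: 0.0
```

>>> send_rows(increments=[{"x": 0,"y": 0,"z": 0.7,"roll": 0},{"x": 0,"y": 0,"z": 0.7,"roll": 0},{"x": 0,"y": 0,"z": 0.7,"roll": 0},{"x": 0,"y": 0,"z": 0.7,"roll": 0},{"x": 0,"y": 0,"z": 0.6,"roll": 0},{"x": 0,"y": 0,"z": 0.45,"roll": 0},{"x": 0,"y": 0,"z": 0,"roll": 0},{"x": 0,"y": 0,"z": 0,"roll": 0},{"x": 0,"y": 0,"z": 0,"roll": 0},{"x": 0,"y": 0,"z": 0,"roll": 0}])

```text
time: 72.45
position: [0.428, 0.3887, 0.0105]
tool_rot: [[-0.662, 0.75, 0.001], [0.75, 0.662, 0.001], [-0.0, 0.001, -1.0]]
force: [0.2, 0.3, 0.5]
width: 0.0489
gripper_force: 0.0
```

>>> send_rows(increments=[{"x": 0,"y": 0,"z": 0,"roll": 0},{"x": 0,"y": 0,"z": 0,"roll": 0},{"x": 0,"y": 0,"z": 0,"roll": 0},{"x": 0,"y": 0,"z": 0,"roll": 0},{"x": 0,"y": 0,"z": 0,"roll": 0},{"x": 0,"y": 0,"z": 0,"roll": 0},{"x": 0,"y": 0,"z": 0,"roll": 0},{"x": 0,"y": 0,"z": 0,"roll": 0},{"x": 0,"y": 0,"z": 0,"roll": 0},{"x": 0,"y": 0,"z": 0,"roll": 0}], claw=-1)

```text
time: 73.7
position: [0.4281, 0.3886, 0.0103]
tool_rot: [[-0.662, 0.75, 0.001], [0.75, 0.662, 0.001], [-0.0, 0.001, -1.0]]
force: [-0.9, -0.5, 6.0]
width: 0.0352
gripper_force: 42.0
```

```bash
python3 - <<'E'
from det import *
im=cap('wrist','w12.png'); s=im['s']; print(s['time'],s['position'],s['width'],s['tool_rot'][:2,0])
g=cv2.cvtColor(im['frame'],cv2.COLOR_RGB2GRAY); m=(g>215).astype('uint8'); m[:,:250]=0;m[:,390:]=0
for c in cv2.findContours(m,0,1)[0]:
    if cv2.contourArea(c)>300: print('blob',cv2.minAreaRect(c),cv2.boundingRect(c))
print(g[250:330:5,317])
move(s,*jw(-.080,.040),.0085,182.13)
E
```

```text
73.7 [0.42806975 0.38864787 0.01034954] 0.03522692606809496 [-0.66162912  0.74983122]
blob ((316.4999694824219, 282.0), (90.99998474121094, 59.99999237060547), -0.0) (271, 252, 92, 61)
[189 116 235 234 233 233 255 255 255 255 255 255 255 107 106 106]
roll -8.85  x -4.27 y -13.83 z 0.07
```

>>> send_rows(increments=[{"x": 0,"y": 0,"z": -0.9,"roll": 0},{"x": 0,"y": 0,"z": -0.9,"roll": 0},{"x": 0,"y": 0,"z": -0.9,"roll": 0},{"x": 0,"y": 0,"z": 0,"roll": -1},{"x": 0,"y": 0,"z": 0,"roll": -1},{"x": 0,"y": 0,"z": 0,"roll": -1},{"x": 0,"y": 0,"z": 0,"roll": -1},{"x": 0,"y": 0,"z": 0,"roll": -1},{"x": 0,"y": 0,"z": 0,"roll": -1},{"x": 0,"y": 0,"z": 0,"roll": -1}])

```text
time: 75.0
position: [0.4268, 0.3877, 0.0756]
tool_rot: [[-0.99, 0.144, -0.003], [0.144, 0.99, -0.002], [0.002, -0.002, -1.0]]
force: [0.3, 0.7, -0.4]
width: 0.0355
gripper_force: 41.4
```

>>> send_rows(increments=[{"x": 0,"y": 0,"z": 0,"roll": -0.95},{"x": 0,"y": 0,"z": 0,"roll": -0.9},{"x": -0.3,"y": -0.98,"z": 0,"roll": 0},{"x": -0.3,"y": -0.98,"z": 0,"roll": 0},{"x": -0.3,"y": -0.98,"z": 0,"roll": 0},{"x": -0.3,"y": -0.98,"z": 0,"roll": 0},{"x": -0.3,"y": -0.98,"z": 0,"roll": 0},{"x": -0.3,"y": -0.98,"z": 0,"roll": 0},{"x": -0.3,"y": -0.98,"z": 0,"roll": 0},{"x": -0.3,"y": -0.98,"z": 0,"roll": 0}])

```text
time: 76.25
position: [0.4941, 0.1937, 0.0758]
tool_rot: [[-0.999, -0.037, -0.003], [-0.037, 0.999, -0.001], [0.003, -0.001, -1.0]]
force: [-0.1, 0.5, 0.3]
width: 0.0351
gripper_force: 41.4
```

>>> send_rows(increments=[{"x": -0.31,"y": -1,"z": 0,"roll": 0},{"x": -0.31,"y": -1,"z": 0,"roll": 0},{"x": -0.31,"y": -1,"z": 0,"roll": 0},{"x": -0.31,"y": -1,"z": 0,"roll": 0},{"x": -0.31,"y": -1,"z": 0,"roll": 0},{"x": -0.31,"y": -1,"z": 0,"roll": 0},{"x": 0,"y": 0,"z": 0,"roll": 0},{"x": 0,"y": 0,"z": 0.9,"roll": 0},{"x": 0,"y": 0,"z": 0.9,"roll": 0},{"x": 0,"y": 0,"z": 0.6,"roll": 0}])

```text
time: 77.5
position: [0.5454, 0.0474, 0.0153]
tool_rot: [[-0.999, -0.038, -0.003], [-0.038, 0.999, 0.0], [0.003, 0.001, -1.0]]
force: [-0.5, -0.0, 0.0]
width: 0.035
gripper_force: 41.4
```

```bash
python3 - <<'E'
from det import *
s=sensors.observe(); print(s['time'],s['position'],wj(s['position']),s['force'],s['width'],s['tool_rot'][:2,0])
E
```

```text
77.5 [0.54543976 0.04742771 0.01529691] [-0.08220937  0.04051368] [-0.45258364 -0.00900491  0.0303364 ] 0.03501242841532824 [-0.99927611 -0.03790787]
```

>>> send_rows(increments=[{"x": 0,"y": 0,"z": 0.04,"roll": 0},{"x": 0,"y": 0,"z": 0.03,"roll": 0},{"x": -0.3,"y": 0,"z": 0,"roll": 0},{"x": -0.3,"y": 0,"z": 0,"roll": 0},{"x": -0.3,"y": 0,"z": 0,"roll": 0},{"x": -0.08,"y": 0,"z": 0,"roll": 0},{"x": -0.04,"y": 0,"z": 0,"roll": 0},{"x": 0,"y": 0,"z": 0,"roll": 0},{"x": 0,"y": 0,"z": 0,"roll": 0},{"x": 0,"y": 0,"z": 0,"roll": 0}])

```text
time: 78.75
position: [0.5723, 0.0476, 0.0155]
tool_rot: [[-0.999, -0.037, -0.0], [-0.037, 0.999, -0.0], [0.0, -0.0, -1.0]]
force: [0.6, 0.4, 0.3]
width: 0.0355
gripper_force: 41.4
```

>>> send_rows(increments=[{"x": 0,"y": 0,"z": 0.08,"roll": 0},{"x": 0,"y": 0,"z": 0.08,"roll": 0},{"x": 0,"y": 0,"z": 0.04,"roll": 0},{"x": 0,"y": 0,"z": 0,"roll": 0},{"x": -0.04,"y": 0,"z": 0,"roll": 0},{"x": -0.04,"y": 0,"z": 0,"roll": 0},{"x": 0,"y": 0,"z": 0,"roll": 0},{"x": 0,"y": 0,"z": 0,"roll": 0},{"x": 0,"y": 0,"z": 0,"roll": 0},{"x": 0,"y": 0,"z": 0,"roll": 0}])

```text
time: 80.0
position: [0.5744, 0.0476, 0.0105]
tool_rot: [[-0.999, -0.037, 0.0], [-0.037, 0.999, -0.0], [-0.0, -0.0, -1.0]]
force: [0.0, 0.7, -0.4]
width: 0.035
gripper_force: 41.5
```

>>> send_rows(increments=[{"x": -0.04,"y": 0,"z": 0,"roll": 0},{"x": -0.04,"y": 0,"z": 0,"roll": 0},{"x": 0,"y": 0,"z": 0,"roll": 0},{"x": 0,"y": 0,"z": 0,"roll": 0},{"x": 0,"y": 0,"z": 0,"roll": 0},{"x": 0,"y": 0,"z": 0,"roll": 0},{"x": 0,"y": 0,"z": 0,"roll": 0},{"x": 0,"y": 0,"z": 0,"roll": 0},{"x": 0,"y": 0,"z": 0,"roll": 0},{"x": 0,"y": 0,"z": 0,"roll": 0}])

```text
time: 81.25
position: [0.5758, 0.0477, 0.0104]
tool_rot: [[-0.999, -0.037, -0.002], [-0.037, 0.999, -0.0], [0.002, -0.0, -1.0]]
force: [-5.1, 0.1, 1.6]
width: 0.0354
gripper_force: 41.7
```

>>> send_rows(increments=[{"x": 0,"y": 0,"z": 0,"roll": 0},{"x": 0,"y": 0,"z": 0,"roll": 0},{"x": 0,"y": 0,"z": 0,"roll": 0},{"x": 0.05,"y": 0,"z": 0,"roll": 0},{"x": 0,"y": 0,"z": -0.5,"roll": 0},{"x": 0,"y": 0,"z": -0.8,"roll": 0},{"x": 0,"y": 0,"z": -0.8,"roll": 0},{"x": 0,"y": 0,"z": -1,"roll": 0},{"x": 0,"y": 0,"z": -1,"roll": 0},{"x": 0,"y": 0,"z": -1,"roll": 0}], claw=0.15)

```text
time: 82.5
position: [0.5754, 0.0477, 0.1401]
tool_rot: [[-0.999, -0.037, 0.002], [-0.037, 0.999, -0.0], [-0.002, -0.0, -1.0]]
force: [0.3, 0.7, 0.2]
width: 0.0487
gripper_force: 0.0
```

>>> send_rows(increments=[{"x": 0,"y": 0,"z": -1,"roll": 0},{"x": 0,"y": 0,"z": -1,"roll": 0},{"x": 0,"y": 0,"z": -1,"roll": 0},{"x": 0,"y": 0,"z": -1,"roll": 0},{"x": -0.8,"y": -0.4,"z": -1,"roll": 0},{"x": -0.8,"y": -0.4,"z": -0.5,"roll": 0},{"x": -0.8,"y": -0.4,"z": 0,"roll": 0},{"x": -0.6,"y": -0.3,"z": 0,"roll": 0},{"x": 0,"y": 0,"z": 0,"roll": 0},{"x": 0,"y": 0,"z": 0,"roll": 0}])

```text
time: 83.75
position: [0.6511, 0.0133, 0.2761]
tool_rot: [[-0.999, -0.037, 0.0], [-0.037, 0.999, 0.0], [-0.0, 0.0, -1.0]]
force: [-0.3, -1.3, -0.0]
width: 0.0494
gripper_force: 0.0
```

```bash
python3 - <<'E'
from det import *
im=cap('wrist','w13.png'); s=im['s']; print(s['time'],s['position'],s['tool_rot'][:2,0])
for o in det(im,thr=205,rowmax=400): print(o,wj(o['c']))
t=cap('top','top13.png')
E
```

```text
83.75 [0.65109595 0.01327027 0.27611991] [-0.99929982 -0.03741383]
{'c': array([0.87309363, 0.01460006]), 'yaw': np.float64(91.39407014846803), 'dim': (27.5, 41.0), 'v': array([208., 206.]), 'px': array([312., 313.])} [ 0.24399395 -0.00447972]
{'c': array([ 0.81398297, -0.00682775]), 'yaw': np.float64(-166.0279951095581), 'dim': (22.4, 44.3), 'v': array([196., 213.]), 'px': array([297., 275.])} [ 0.18412756 -0.02369362]
```

View pics/w13.png

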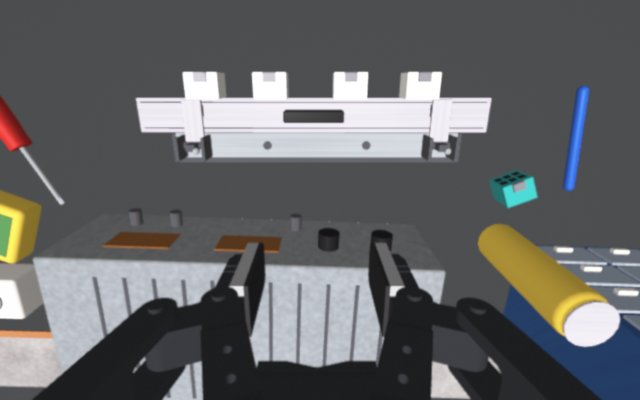

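All four housings stand in a row at (205,85), (270,85), (350,85) and (420,85), tabs away from the bar. Both straps lie flat at (193,118) and (440,120), and the straightedge is flush. A final numeric check:

```bash
python3 - <<'E'
from det import *
im=cap('wrist'); g=cv2.cvtColor(im['frame'],cv2.COLOR_RGB2GRAY).astype(float)
for a,b in((188,222),(256,286),(337,365),(404,438)):
    P=[]
    for c in range(a,b,2):
        d=np.diff(cv2.GaussianBlur(g[:,c-1:c+2],(3,5),0)[:,1]); k=60+np.argmax(d[60:90]); w=d[k-1:k+2]
        P.append((c,k+.5+(w[0]-w[2])/(2*(w[0]-2*w[1]+w[2])+1e-9)))
    X=np.array([wj(p) for p in onz(im,P,.034)]); X=X[abs(X[:,0]-np.median(X[:,0]))<.001]; q=np.polyfit(X[:,1],X[:,0],1)
    print('front face xj %.4f y %.3f slope %.3f'%(X[:,0].mean(),X[:,1].mean(),q[0]))
for c in(150,160,225,315,380,470,480):
    d=np.diff(cv2.GaussianBlur(g[:,c-1:c+2],(3,3),0)[:,1]); k=90+np.argmax(d[90:107]); print(c,'se front xj',wj(onz(im,[(c,k+.5)],.008)[0])[0].round(4))
E
```

```text
front face xj -0.0678 y -0.120 slope 0.011
front face xj -0.0678 y -0.049 slope -0.003
front face xj -0.0679 y 0.038 slope 0.002
front face xj -0.0678 y 0.113 slope -0.003
150 se front xj -0.0393
160 se front xj -0.0393
225 se front xj -0.0395
315 se front xj -0.0396
380 se front xj -0.0396
470 se front xj -0.0396
480 se front xj -0.0395
```

```bash
python3 -c "
from bench import ctrl; print(ctrl.finish_job())"
```

```text
the job is handed in; nothing more can be done
None
```

The job is handed in at about 84 s of simulated time. In the last check the straightedge was flush along the bar, both straps lay shut, and all four white connectors stood flush and parallel, openings facing the robot; the hand-in gave no verdict.

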